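Load and close the turntable sample box

ROBOT

A 6-joint arm with a two-finger parallel gripper is mounted at the origin on the work surface. World frame = base frame: x ahead of the robot, y to its left, z up, the work surface at z = 0. Lengths are in m, angles in rad, forces in N, time in s.
With the tool pointing down it reaches from about 0.35 to 0.975 m from the base axis. Payload 4.9 kg.
Tool frame: the origin (TCP) lies at the very end of the fingers, on their centre line; the grasp point (between the pads) lies 19 mm behind it; z points along the fingers, y is the line along which they close (so a half turn about z gives the same grasp; the last joint's range is limited). The gripper opens to 85 mm and grips with 20 to 120 N. Pads are 22 mm wide; open, the fingers measure 114 mm over their backs; the gripper's body (76 mm by 85 mm) begins 54 mm behind the grasp point. The pads swing forward as they close: fully open they stand 13 mm farther back than shut.
Start: joints at [-1.307, 0.053, 1.613, -0, 1.476, -0.119], TCP at [0.233, -0.58, 0.231] pointing down, gripper open.
Joint ranges: [-3.01, 3.01], [-1.01, 2.22], [0.06, 2.58], [-1.02, 4.17], [0.09, 2.62], [-3.14, 3.14]. Speed limits (rad/s): [2.57, 2.57, 3.14, 3.14, 3.14, 3.14].

INTERFACE

Orientations are given as a unit quaternion [w, x, y, z].
In Python, from plant import manip gives the robot as it stands.
- The arm moves only by the tool send_rows, never from a script. Its argument "increments" is a list of rows, each an object of numbers: "claw": the closure, from -1 (fully open) to 1 (shut); "dx", "dy", "dz": the shift along the tool's x, y, z in units of 0.5 m (1.0 is 0.5 m); "yaw": the turn about the tool's z in units of 1.5 rad (1.0 is 1.5 rad). A call has 1 to 20 rows; each row is the pose to reach, as a shift and turn from the pose commanded when the call began, along the tool's axes at that moment; what a row does not reach only later rows make up. A row lasts 1/8 s, in which the tool goes at most 62.5 mm and 10.7 degrees, less where a joint would pass 70% of its speed; a pose out of reach is approached as far as the arm can. A call with a number of a shift or a turn outside -1 to 1 is refused whole. A call with a gripper value outside its range is refused whole. The fingers move at their own pace and stop on an object; the grip force is fixed at half the most. Time passes only in rows, so rows that repeat a pose let the fingers close. It gives the time, the measured TCP pose, the force, the opening and the grip force at its end, in the units of the state.
- manip.state(): the state, without advancing time (a new reading comes with each control period).
- manip.grab_frame(name): name is "scene" or "side" or "wrist"; returns the picture (384x512x3 uint8, red, green, blue); there is no depth.
- manip.camera_params(name): a dict with "camera_matrix" (3x3 intrinsics, pixels), "extrinsics" (4x4, takes a point from world to camera coordinates); the wrist camera has in their place "tool_from_camera" (4x4, takes a point from camera to tool coordinates, whose origin is the TCP and whose axes are the flange's). Camera axes: x right, y down, z forward; pixel columns grow to the right and rows downward; lengths in m; the calibration is good to about 2 mm. A picture is of the moment at which its call begins: read the wrist's pose just before it. camera_params takes no time and is no camera call.
- manip.job_done(): hands the job in; it is judged then, once.
The state is a dict: "time": time; "joint_pos": joint angles; "joint_vel": joint speeds; "joint_efforts": joint torques, N m; "tool_pos": TCP position; "tool_rot": TCP orientation; "contact_force": force on the tool from outside, world axes, zero at the start; "ft_torque": the same for the moment, N m; "gripper_width": opening from 0.0 (shut) to 1.0 (fully open); "grasp_force": force on a finger pad.
Only numpy, scipy, OpenCV 4.12 (cv2) and the standard library are available. Lean on these libraries where they do the work, as an engineer would, in place of code of your own. Each camera call takes 0.05 s, during which the arm holds its last target. There are 200 camera calls.

TASK

Load the dice sample box on the turntable: lift off its wooden lid by the knob and lay it, knob up, in the middle of the cork mat, then put every small bone-white die that lies loose on the shelf into the box's well. Finish by lowering the windowed metal plate over the box's two pins until it rests flush on the rim, then let go; leave the large teal die and all the other things on the shelf where they are.

Things in the scene. Friction and masses are not known exactly. Their poses are not given: they have to be found in the camera images.
- turntable: Fixed steel disc, radius 140 mm, 20 mm high (all sizes here in mm) still, with a dark wooden box 210 (x) x 100 (y) on it, rim 75 above the shelf. In its middle an open well 110 (x) x 80 (y), 50 deep; on its solid ends two upright pins, diameter 10, at x = +84 and -84, y = 0, 22 above the rim, top 8 tapered. Origin: centre of the disc's underside; x along the box, z up.
- rim_center (a point): Centre of the box's mouth, level with the rim (75 mm above the shelf); axes as the turntable's. The plate's origin belongs here when it is seated.
- well_floor (a point): Centre of the well's inner floor, 25 mm above the shelf, 50 mm below the rim; axes as the turntable's.
- lid: Loose wooden lid with brass knob (sizes in mm), at first on the box between the pins. Flange 130 (x) x 96 (y) x 6; under it a spigot 100 x 70 x 4 that drops into the well. Knob: diameter 22, from 14 to 38 above the origin, centred. Origin: centre of the spigot's underside (on the box 4 below the rim), z up.
- mat: Fixed cork mat 170 (x) x 140 (y) x 3 mm on the shelf, where the lid is laid. Origin: centre of its underside.
- plate: Loose aluminium plate 200 (x) x 100 (y) x 8 mm, flat on the shelf, with two glazed windows, two through holes of diameter 13 at x = +84 and -84, y = 0, and a central upright rib to grip, 70 long (x), 12 wide (y), from 8 to 38 above the origin. Same either way round. Origin: centre of the underside; z up.
- die0: Small bone-white die, a 22 mm cube of 15 g, somewhere on the shelf; origin at its centre. None from the start if absent: four to six of the six are present.
- die1: Small bone-white die, a 22 mm cube of 15 g, somewhere on the shelf; origin at its centre. None from the start if absent: four to six of the six are present.
- die2: Small bone-white die, a 22 mm cube of 15 g, somewhere on the shelf; origin at its centre. None from the start if absent: four to six of the six are present.
- die3: Small bone-white die, a 22 mm cube of 15 g, somewhere on the shelf; origin at its centre. None from the start if absent: four to six of the six are present.
- die4: Small bone-white die, a 22 mm cube of 15 g, somewhere on the shelf; origin at its centre. None from the start if absent: four to six of the six are present.
- die5: Small bone-white die, a 22 mm cube of 15 g, somewhere on the shelf; origin at its centre. None from the start if absent: four to six of the six are present.
- teal_die: Bystander: large teal die, a 36 mm cube, on the turntable beside the box; origin under its centre.
- tracker: Bystander: flat grey plastic wheel, diameter 44 mm, 12 mm high, on the turntable beside the box; origin under its centre.
- hourglass: Bystander: bronze hourglass, diameter 58 mm, 100 mm high; origin under its centre.
- dice_cup: Bystander: empty white ceramic cup, diameter 72 mm, 85 mm high; origin under its centre.
- miniature: Bystander: small grey figure on a round base of diameter 28 mm, 46 mm high; origin under its centre.
- deck_box: Bystander: cardboard card box 68 (x) x 95 (y) x 28 mm; origin under its centre.
- paint_pot: Bystander: small jar, diameter 34 mm, 50 mm high; origin under its centre.

How it is judged:
By the outcome, as a careful person would: the job done as asked, in the order asked, and still so for the second after the job is handed in, with the robot touching nothing.
Of die0, die1, die2, die3, die4, die5 only 4 to 6 are there at a start; the rules pass over those that are not, and their reading is None.
At some moment in a run one of plate, die0, die1, die2, die3, die4, die5 may be knocked a few centimetres aside while the robot is not near it.
Once in a run the grip may slacken for a moment while it holds something.
It also fails if it takes over 210 s, if anything falls off the work surface, if the arm or the gripper's body presses on something with over 40 N, if the wrist force passes 120 N, or if a joint passes its speed limit or range.

## Working session

There is one attempt and no reset: what is moved stays moved. The work goes in short steps, Python scripts to look and compute and a tool call to move; the robot and the scene stay as the last step left them, time stands still between calls to the robot, and variables do not carry over. Pictures are saved under pics/ and viewed, at most 14 in all, crops included, and the job is handed in when it is done.

Besides the shell and the picture viewer there is one more tool, called after ">>>" as name(argument=value, ...), one argument or row to a line, values as JSON. send_rows: Moves the arm, as the interface text tells. Shifts and turns lie within -1 to 1; 1 stands for 0.5 m of shift or 1.5 rad of turn. Its arguments: {"type":"object","properties":{"increments":{"type":"array","items":{"type":"object","properties":{"claw":{"type":"number"},"dx":{"type":"number"},"dy":{"type":"number"},"dz":{"type":"number"},"yaw":{"type":"number"}}}}},"required":["increments"]}

```bash
mkdir -p pics; ls; python3 - <<'E'
from plant import manip
import cv2,numpy as np
np.set_printoptions(precision=4,suppress=True)
print(manip.state())
for n in ("scene","side","wrist"):
    f=manip.grab_frame(n); cv2.imwrite(f"pics/{n}0.png",f[:,:,::-1])
    print(n,manip.camera_params(n))
s=[cv2.imread(f"pics/{n}0.png") for n in("scene","side")]
for n,i in zip(("scene","side"),s): cv2.imwrite(f"pics/{n}0b.png",cv2.resize(i,(800,600),interpolation=cv2.INTER_CUBIC))
E
```

```text
pics
{'time': 0.0, 'joint_pos': array([-1.307 ,  0.0534,  1.6143, -0.    ,  1.476 , -0.119 ]), 'joint_vel': array([ 0.0007,  0.0017, -0.0002, -0.0007, -0.0006, -0.0005]), 'joint_efforts': array([  0.0002, -39.3681, -37.0178,  -0.0001,   0.0069,  -0.    ]), 'tool_pos': array([ 0.2333, -0.5791,  0.23  ]), 'tool_rot': array([-0.0011,  0.9817,  0.1902, -0.0001]), 'contact_force': array([ 0.3263, -0.756 ,  0.2123]), 'ft_torque': array([-0.0381,  0.0048, -0.0229]), 'grasp_force': 0.0, 'gripper_width': 0.9998949889690258}
scene {'camera_matrix': array([[398.3523,   0.    , 249.6034],
       [  0.    , 398.3523, 198.469 ],
       [  0.    ,   0.    ,   1.    ]]), 'extrinsics': array([[ 0.8295,  0.5581,  0.0191, -0.4332],
       [ 0.3349, -0.4698, -0.8168, -0.119 ],
       [-0.4469,  0.684 , -0.5766,  1.3475],
       [ 0.    ,  0.    ,  0.    ,  1.    ]])}
side {'camera_matrix': array([[370.7352,   0.    , 256.1696],
       [  0.    , 370.7352, 187.7731],
       [  0.    ,   0.    ,   1.    ]]), 'extrinsics': array([[-0.8544, -0.5193, -0.0201,  0.4775],
       [-0.2992,  0.5231, -0.7981,  0.2361],
       [ 0.4249, -0.6758, -0.6023,  1.1405],
       [ 0.    ,  0.    ,  0.    ,  1.    ]])}
wrist {'camera_matrix': array([[269.2084,   0.    , 258.2238],
       [  0.    , 269.2084, 188.9498],
       [  0.    ,   0.    ,   1.    ]]), 'tool_from_camera': array([[-0.0008, -0.9623, -0.2721,  0.0681],
       [ 1.    , -0.0005, -0.0013, -0.0001],
       [ 0.0011, -0.2721,  0.9623, -0.1424],
       [ 0.    ,  0.    ,  0.    ,  1.    ]])}
```

View pics/scene0b.png

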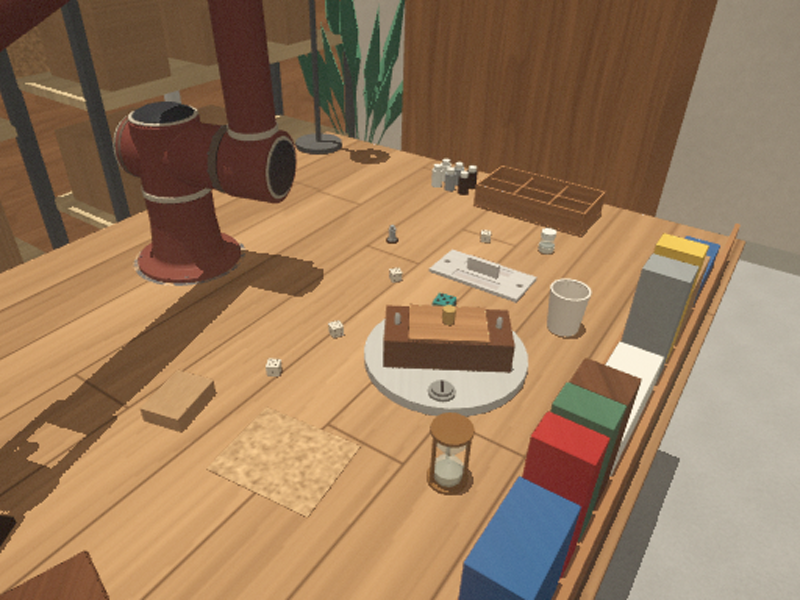

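View pics/side0b.png

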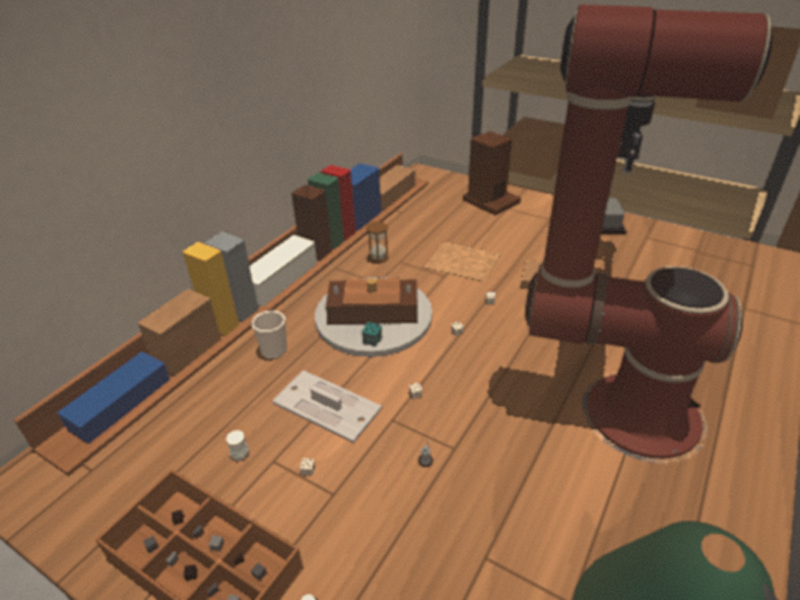

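The scene view (800 px) shows four dice at (273,367), (336,328), (395,274) and (485,236), the box at (450,340), the plate at (483,273) and the mat at (285,460). The side view shows the same dice at (490,297), (457,328), (415,390) and (307,466), and a white bit at the bottom edge (308,598).

```bash
cat > h.py <<'E'
from plant import manip
import cv2,numpy as np
from scipy.spatial.transform import Rotation as R
np.set_printoptions(precision=4,suppress=True)
def cam(n,st=None):
    p=manip.camera_params(n);K=p["camera_matrix"]
    if n=="wrist":
        st=st or manip.state();T=np.eye(4);q=st["tool_rot"]
        T[:3,:3]=R.from_quat([q[1],q[2],q[3],q[0]]).as_matrix();T[:3,3]=st["tool_pos"]
        return K,np.linalg.inv(T@p["tool_from_camera"])
    return K,p["extrinsics"]
def shot(n,name=None):
    st=manip.state();c=cam(n,st);f=manip.grab_frame(n)[:,:,::-1].copy()
    if name: cv2.imwrite(f"pics/{name}.png",f)
    return f,c
def ray(c,uv):
    K,E=c;d=E[:3,:3].T@np.linalg.solve(K,[uv[0],uv[1],1]);return -E[:3,:3].T@E[:3,3],d/np.linalg.norm(d)
def onz(c,uv,z):
    o,d=ray(c,uv);return o+d*(z-o[2])/d[2]
def tri(c1,u1,c2,u2):
    P=[c[0]@c[1][:3] for c in(c1,c2)]
    X=cv2.triangulatePoints(P[0],P[1],np.float64(u1).reshape(2,1),np.float64(u2).reshape(2,1));return X[:3,0]/X[3,0]
def proj(c,X):
    x=c[0]@(c[1][:3,:3]@np.asarray(X)+c[1][:3,3]);return x[:2]/x[2]
def blobs(m,lo,hi):
    n,l,s,c=cv2.connectedComponentsWithStats(m.astype(np.uint8),connectivity=8)
    return [(c[i],s[i],l==i) for i in range(1,n) if lo<=s[i,4]<=hi]
def white(f,v=150,s=70):
    h=cv2.cvtColor(f,cv2.COLOR_BGR2HSV);return (h[...,2]>v)&(h[...,1]<s)
E
python3 - <<'E'
from h import *
A=cv2.imread("pics/scene0.png");B=cv2.imread("pics/side0.png");ca,cb=cam("scene"),cam("side")
for n,f,c in(("scene",A,ca),("side",B,cb)):
    print(n)
    for b in blobs(white(f),15,400): print(b[0],b[1],onz(c,b[0],.011)[:2])
k=.64
def pair(n,a,b): print(n,tri(ca,np.array(a)*k,cb,np.array(b)*k))
pair("knob top",(449,308),(372,281)); pair("rib",(484,265),(326,398));pair("teal",(444,300),(372,330))
for n,p in(("mat",[(269,409),(360,450),(307,515),(208,468)]),("deck",[(180,373),(215,385)])): print(n,[onz(ca,np.array(q)*k,.003)[:2] for q in p])
print("box end px edge",proj(cb,(0.5,0,0)))
for n,p,z in(("pinL",(397,312),.097),("pinR",(501,318),.097)): print(n,onz(ca,np.array(p)*k,z))
E
```

```text
scene
[233.7174   8.0435] [227   0  15  23 184] [-1.3173  2.4747]
[460.85   4.65] [459   0   5   9  20] [0.3206 4.1048]
[248.9412  11.4118] [247   9   5   6  17] [-1.1221  2.4329]
[245.6087  21.3913] [244  17   4  10  23] [-0.9126  2.0751]
[233.04  27.92] [231  20   5  15  25] [-0.8565  1.8271]
[481.04  33.68] [476  31   9   7  25] [0.6934 2.8417]
[254.125  48.125] [251  42   7  13  48] [-0.4226  1.4552]
[478.5385  51.1538] [476  46   6  13  26] [0.7598 2.2918]
[465.7  69.6] [462  65   8   9  30] [0.7654 1.8173]
[447.5263  70.7895] [443  69   9   5  19] [0.6862 1.73  ]
[231.5098  79.549 ] [230  70   4  20  51] [-0.185   0.8854]
[482.1875  72.6875] [479  71   8   6  16] [0.8509 1.8142]
[89.6   77.275] [82 72 20  9 40] [-0.7771  0.4795]
[251.2952  86.3554] [243  74  14  22 166] [-0.0488  0.8631]
[241.8857  85.2857] [239  78   7  15  35] [-0.0943  0.8477]
[473.7333  79.9333] [471  78   7   5  15] [0.8339 1.6508]
[486.8939  94.0909] [481  89  14  12  66] [0.9232 1.4612]
[499.4423  95.7692] [496  88   9  15  52] [0.9765 1.4734]
[470.92  94.68] [466  91  10   8  25] [0.8608 1.4047]
[469.  
[... 866 characters left out ...]
71.3077 206.3846] [161 199  21  14 104] [0.8237 0.168 ]
[292.2632 208.7368] [290 207   6   5  19] [ 0.4312 -0.0425]
[265.4828 248.4138] [263 246   6   6  29] [0.4165 0.1763]
[150.0843 280.012 ] [145 276  11   9  83] [0.6479 0.4588]
[196.15  297.425] [193 294   7   7  40] [0.4908 0.4379]
[197.     382.1905] [193 381   9   3  21] [0.3413 0.6216]
knob top [0.6251 0.0142 0.1066]
rib [0.5529 0.2996 0.0231]
teal [0.5685 0.1045 0.0499]
mat [array([ 0.466 , -0.2526]), array([ 0.6309, -0.2394]), array([ 0.64  , -0.3683]), array([ 0.4767, -0.3872])]
deck [array([ 0.2881, -0.2745]), array([ 0.357 , -0.2619])]
box end px edge [269.9691 211.4811]
pinL [ 0.5556 -0.0324  0.097 ]
pinR [0.7028 0.0518 0.097 ]
```

```bash
cat >> h.py <<'E'
def go(*tg,psi=None):
    "print the row numbers for targets (x,y,z[,psi_deg]) from the present pose"
    st=manip.state();q=st["tool_rot"];M=R.from_quat([q[1],q[2],q[3],q[0]]).as_matrix()
    p0=np.degrees(np.arctan2(M[1,0],M[0,0]))
    print("t %.1f pos %s psi %.1f w %.1f mm grip %.1f F %s"%(st["time"],st["tool_pos"],p0,85*st["gripper_width"],st["grasp_force"],st["contact_force"]))
    for t in tg:
        d=M.T@(np.array(t[:3])-st["tool_pos"])/.5
        y=0 if len(t)<4 else np.radians((p0-t[3]+90)%180-90)/1.5
        print("-> dx %.4f dy %.4f dz %.4f yaw %.3f (%.0f rows)"%(*d,y,np.linalg.norm(d)*8+1))
E
python3 -c "
from h import *
go((.55,.05,.40,0))"
```

```text
t 0.1 pos [ 0.2333 -0.5793  0.2303] psi 21.9 w 85.3 mm grip 0.0 F [-0.1091 -0.1618  0.8068]
-> dx 1.0577 dy -0.9315 dz -0.3376 yaw 0.255 (13 rows)
```

>>> send_rows(
  increments=[
    {"dx": 0.2,"dy": -0.18,"dz": -0.3,"yaw": 0.05,"claw": -1},
    {"dx": 1.0,"dy": -0.93,"dz": -0.34,"yaw": 0.255,"claw": -1},
    {"dx": 1.0,"dy": -0.93,"dz": -0.34,"yaw": 0.255,"claw": -1},
    {"dx": 1.0,"dy": -0.93,"dz": -0.34,"yaw": 0.255,"claw": -1},
    {"dx": 1.0,"dy": -0.93,"dz": -0.34,"yaw": 0.255,"claw": -1},
    {"dx": 1.0,"dy": -0.93,"dz": -0.34,"yaw": 0.255,"claw": -1},
    {"dx": 1.0,"dy": -0.93,"dz": -0.34,"yaw": 0.255,"claw": -1},
    {"dx": 1.0,"dy": -0.93,"dz": -0.34,"yaw": 0.255,"claw": -1},
    {"dx": 1.0,"dy": -0.93,"dz": -0.34,"yaw": 0.255,"claw": -1},
    {"dx": 1.0,"dy": -0.93,"dz": -0.34,"yaw": 0.255,"claw": -1},
    {"dx": 1.0,"dy": -0.93,"dz": -0.34,"yaw": 0.255,"claw": -1},
    {"dx": 1.0,"dy": -0.93,"dz": -0.34,"yaw": 0.255,"claw": -1},
    {"dx": 1.0,"dy": -0.93,"dz": -0.34,"yaw": 0.255,"claw": -1},
    {"dx": 1.0,"dy": -0.93,"dz": -0.34,"yaw": 0.255,"claw": -1},
    {"dx": 1.0,"dy": -0.93,"dz": -0.34,"yaw": 0.255,"claw": -1},
    {"dx": 1.0,"dy": -0.93,"dz": -0.34,"yaw": 0.255,"claw": -1},
    {"dx": 1.0,"dy": -0.93,"dz": -0.34,"yaw": 0.255,"claw": -1},
    {"dx": 1.0,"dy": -0.93,"dz": -0.34,"yaw": 0.255,"claw": -1},
    {"dx": 1.0,"dy": -0.93,"dz": -0.34,"yaw": 0.255,"claw": -1},
  ],
)

```text
time: 2.52
tool_pos: [0.5236, 0.0383, 0.4013]
tool_rot: [-0.0, 1.0, 0.0, -0.0]
contact_force: [0.3, -0.7, -0.1]
gripper_width: 1.002
grasp_force: 0.0
```

```bash
python3 - <<'E'
from h import *
go((.625,.012,.2,30))
f,c=shot("wrist","w1");cv2.imwrite("pics/w1b.png",cv2.resize(f,(800,600),interpolation=cv2.INTER_CUBIC))
for b in blobs(white(f),30,400):
    p=onz(c,b[0],.022)[:2]; print(b[0],b[1],p)
E
```

```text
t 2.5 pos [0.5236 0.0383 0.4013] psi 0.0 w 85.2 mm grip 0.0 F [ 0.3199 -0.7136 -0.0869]
-> dx 0.2029 dy 0.0527 dz 0.4026 yaw -0.349 (5 rows)
[147.352   10.1184] [138   0  20  24 321] [0.7591 0.2266]
[ 7.6058 96.1037] [  0  88  17  17 241] [0.6212 0.4991]
```

View pics/w1b.png

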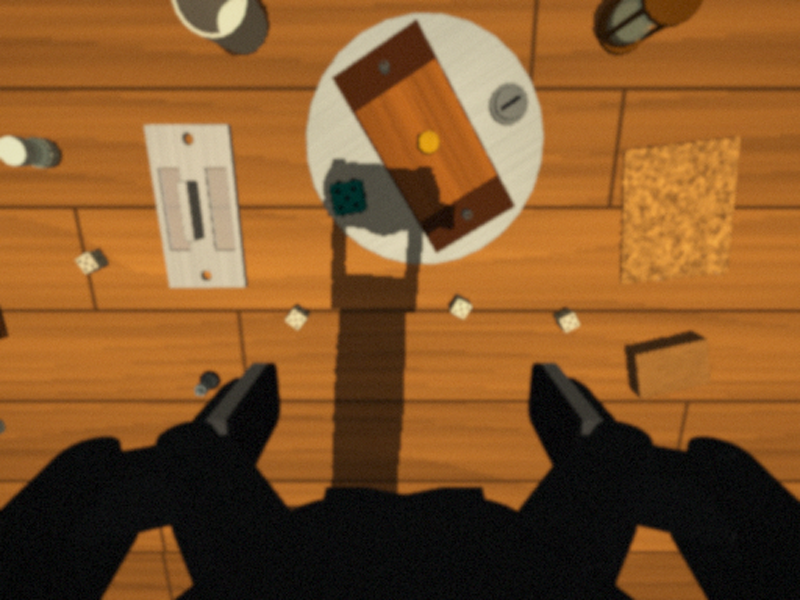

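The wrist view shows the knob at (429,142), pins at (384,67) and (467,214), the plate around (195,208), the mat at (680,210), and exactly four white dice at (91,262), (297,318), (460,307) and (568,321).

```bash
python3 - <<'E'
from h import *
c=cam("wrist");ca,cb=cam("scene"),cam("side");k=.64
f=cv2.imread("pics/w1.png");h=cv2.cvtColor(f,cv2.COLOR_BGR2HSV)
# knob top centroid in wrist: brass, brighter/yellower
m=(h[...,0]>17)&(h[...,0]<28)&(h[...,1]>190)&(h[...,2]>150)
kb=[b for b in blobs(m,60,400) if abs(b[0]-np.array([275,91])).max()<12]
print([(b[0],b[1]) for b in kb]); u=kb[0][0] if kb else np.array([429,142])*k
print("knob wrist@.109",onz(c,u,.109),"tri scene",tri(c,u,ca,np.array((449,308))*k),"tri side",tri(c,u,cb,np.array((372,280))*k))
P=[onz(c,np.array(p)*k,.097) for p in((384,67),(467,214))];v=P[0]-P[1];print("pins",P,np.linalg.norm(v),np.degrees(np.arctan2(v[1],v[0])),(P[0]+P[1])/2)
for n,q in(("mat",[(625,150),(740,138),(728,275),(621,284)]),("plate",[(145,125),(228,124),(245,287),(170,288)])):
    W=np.array([onz(c,np.array(p)*k,.005)[:2] for p in q]);print(n,W.mean(0),cv2.minAreaRect(np.float32(W*1000)));print(W)
go((.625,.012,.2,30))
E
```

```text
[(array([273.974,  90.513]), array([268,  84,  13,  14, 154], dtype=int32))]
knob wrist@.109 [0.6241 0.0146 0.109 ] tri scene [0.6252 0.015  0.1063] tri side [0.6238 0.0145 0.11  ]
pins [array([0.6921, 0.0572, 0.097 ]), array([ 0.5535, -0.0278,  0.097 ])] 0.16262884429961824 31.522258794652043 [0.6228 0.0147 0.097 ]
mat [ 0.5446 -0.3077] ((544.289306640625, -308.31805419921875), (171.7911376953125, 139.05844116210938), 6.3553032875061035)
[[ 0.622  -0.2297]
 [ 0.6355 -0.366 ]
 [ 0.4666 -0.3869]
 [ 0.4545 -0.2484]]
plate [0.5505 0.2982] ((550.375, 298.2611389160156), (99.60372161865234, 202.74664306640625), 89.86959075927734)
[[0.6506 0.3476]
 [0.6516 0.2482]
 [0.4505 0.2487]
 [0.4491 0.3483]]
t 2.6 pos [0.5236 0.0383 0.4013] psi 0.0 w 84.8 mm grip 0.0 F [1.2643 0.2685 0.2286]
-> dx 0.2028 dy 0.0527 dz 0.4027 yaw -0.349 (5 rows)
```

>>> send_rows(
  increments=[
    {"dx": 0.1,"dy": 0.025,"dz": 0.2,"yaw": -0.12},
    {"dx": 0.201,"dy": 0.047,"dz": 0.4,"yaw": -0.361},
    {"dx": 0.201,"dy": 0.047,"dz": 0.4,"yaw": -0.361},
    {"dx": 0.201,"dy": 0.047,"dz": 0.4,"yaw": -0.361},
    {"dx": 0.201,"dy": 0.047,"dz": 0.4,"yaw": -0.361},
    {"dx": 0.201,"dy": 0.047,"dz": 0.4,"yaw": -0.361},
    {"dx": 0.201,"dy": 0.047,"dz": 0.4,"yaw": -0.361},
    {"dx": 0.201,"dy": 0.047,"dz": 0.4,"yaw": -0.361},
  ],
)

```text
invalid input
```

```bash
python3 - <<'E'
from h import *
f,c=shot("wrist","w2");cv2.imwrite("pics/w2b.png",cv2.resize(f,(800,600),interpolation=cv2.INTER_CUBIC))
h=cv2.cvtColor(f,cv2.COLOR_BGR2HSV)
print(proj(c,(.6243,.0147,.109)))
m=(h[...,0]>17)&(h[...,0]<28)&(h[...,1]>190)&(h[...,2]>150)
for b in blobs(m,60,3000): print(b[0],b[1],onz(c,b[0],.109))
go((.6243,.0147,.085,31))
E
```

```text
[273.9342  90.3906]
[273.9669  90.6026] [268  84  13  14 151] [0.624  0.0146 0.109 ]
t 2.6 pos [0.5236 0.0384 0.4013] psi 0.0 w 84.9 mm grip 0.0 F [-0.1824 -0.3852  0.8079]
-> dx 0.2014 dy 0.0474 dz 0.6327 yaw -0.360 (6 rows)
```

View pics/w2b.png

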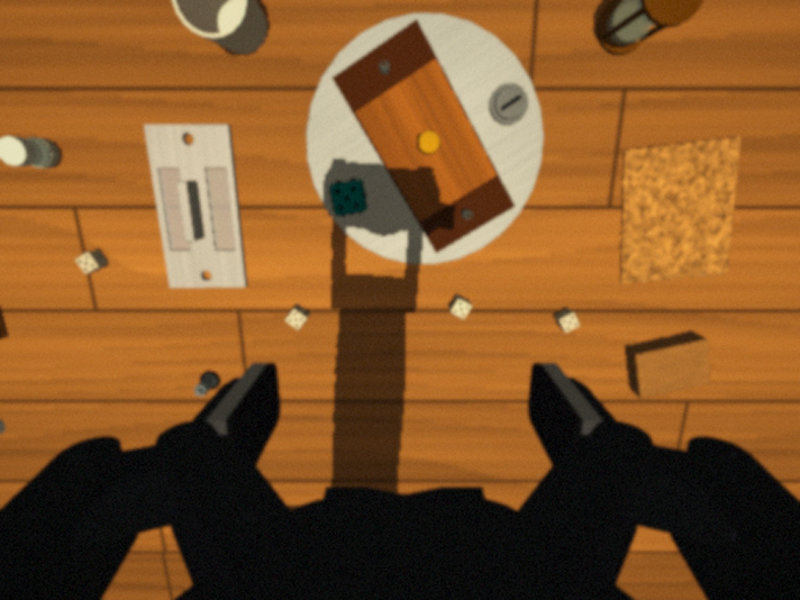

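The move was refused because the rows had no claw value, so the picture is unchanged. I'm resending it with every key filled in.

>>> send_rows(
  increments=[
    {"dx": 0.1,"dy": 0.025,"dz": 0.2,"yaw": -0.12,"claw": -1},
    {"dx": 0.201,"dy": 0.047,"dz": 0.4,"yaw": -0.36,"claw": -1},
    {"dx": 0.201,"dy": 0.047,"dz": 0.4,"yaw": -0.36,"claw": -1},
    {"dx": 0.201,"dy": 0.047,"dz": 0.4,"yaw": -0.36,"claw": -1},
    {"dx": 0.201,"dy": 0.047,"dz": 0.4,"yaw": -0.36,"claw": -1},
    {"dx": 0.201,"dy": 0.047,"dz": 0.4,"yaw": -0.36,"claw": -1},
    {"dx": 0.201,"dy": 0.047,"dz": 0.4,"yaw": -0.36,"claw": -1},
    {"dx": 0.201,"dy": 0.047,"dz": 0.4,"yaw": -0.36,"claw": -1},
  ],
)

```text
time: 3.62
tool_pos: [0.6246, 0.015, 0.2036]
tool_rot: [0.001, 0.964, 0.267, 0.002]
contact_force: [0.8, 0.1, -0.0]
gripper_width: 1.003
grasp_force: 0.0
```

```bash
python3 - <<'E'
from h import *
f,c=shot("wrist","w3");cv2.imwrite("pics/w3b.png",cv2.resize(f,(800,600),interpolation=cv2.INTER_CUBIC))
h=cv2.cvtColor(f,cv2.COLOR_BGR2HSV)
print(proj(c,(.6243,.0147,.109)))
m=(h[...,0]>17)&(h[...,0]<28)&(h[...,1]>190)&(h[...,2]>120)
for b in blobs(m,60,3000): print(b[0],b[1],onz(c,b[0],.109))
go((.6243,.0147,.085,31))
E
```

```text
[258.7164 190.8622]
t 3.7 pos [0.6245 0.015  0.2031] psi 31.0 w 84.9 mm grip 0.0 F [-0.3267 -0.4193 -0.0332]
-> dx -0.0011 dy -0.0001 dz 0.2361 yaw -0.000 (3 rows)
```

View pics/w3b.png

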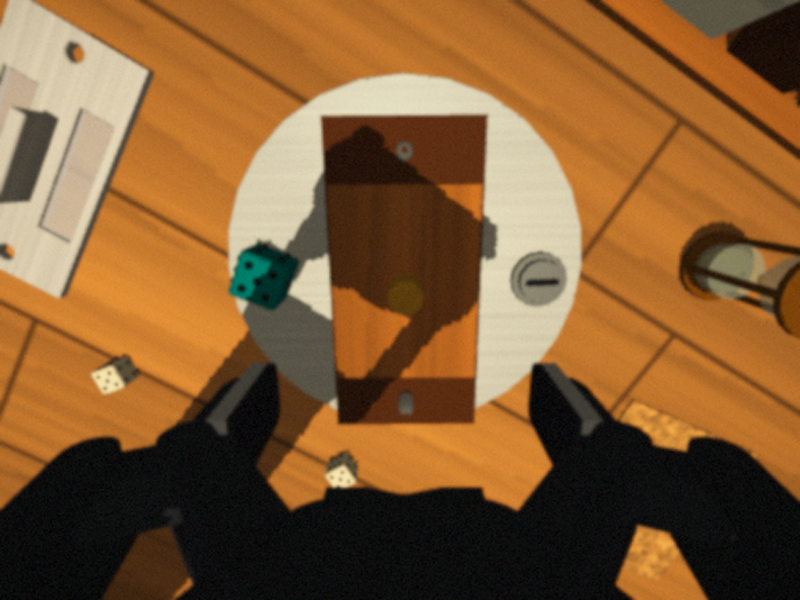

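The picture shows the knob at (405,294), the pin tops at (404,150) and (405,403), and the box in line with the tool. Descending on the knob.

>>> send_rows(
  increments=[
    {"dx": 0.001,"dy": 0,"dz": 0.1,"yaw": 0,"claw": -1},
    {"dx": 0.002,"dy": 0,"dz": 0.2,"yaw": 0,"claw": -1},
    {"dx": 0.002,"dy": 0,"dz": 0.236,"yaw": 0,"claw": -1},
    {"dx": 0.002,"dy": 0,"dz": 0.236,"yaw": 0,"claw": 1},
    {"dx": 0.002,"dy": 0,"dz": 0.236,"yaw": 0,"claw": 1},
    {"dx": 0.002,"dy": 0,"dz": 0.236,"yaw": 0,"claw": 1},
    {"dx": 0.002,"dy": 0,"dz": 0.236,"yaw": 0,"claw": 1},
    {"dx": 0.002,"dy": 0,"dz": 0.236,"yaw": 0,"claw": 1},
    {"dx": 0.002,"dy": 0,"dz": 0.236,"yaw": 0,"claw": 1},
    {"dx": 0.002,"dy": 0,"dz": 0.236,"yaw": 0,"claw": 1},
  ],
)

```text
time: 4.92
tool_pos: [0.6265, 0.0152, 0.0857]
tool_rot: [0.001, 0.964, 0.267, 0.002]
contact_force: [-0.4, -0.0, 6.2]
gripper_width: 0.235
grasp_force: 58.9
```

```bash
python3 - <<'E'
from h import *
go((.6243,.0147,.17,31),(.549,-.3095,.17,6))
E
```

```text
t 4.9 pos [0.6265 0.0152 0.0857] psi 31.0 w 20.0 mm grip 58.9 F [-0.3999 -0.022   6.235 ]
-> dx -0.0037 dy -0.0009 dz -0.1686 yaw -0.000 (2 rows)
-> dx -0.4664 dy 0.4777 dz -0.1689 yaw 0.290 (7 rows)
```

>>> send_rows(
  increments=[
    {"dx": 0,"dy": 0,"dz": -0.05,"yaw": 0,"claw": 1},
    {"dx": 0,"dy": 0,"dz": -0.11,"yaw": 0,"claw": 1},
    {"dx": 0,"dy": 0,"dz": -0.17,"yaw": 0,"claw": 1},
    {"dx": -0.06,"dy": 0.06,"dz": -0.17,"yaw": 0.03,"claw": 1},
    {"dx": -0.12,"dy": 0.12,"dz": -0.17,"yaw": 0.07,"claw": 1},
    {"dx": -0.18,"dy": 0.18,"dz": -0.17,"yaw": 0.11,"claw": 1},
    {"dx": -0.24,"dy": 0.24,"dz": -0.17,"yaw": 0.15,"claw": 1},
    {"dx": -0.3,"dy": 0.3,"dz": -0.17,"yaw": 0.19,"claw": 1},
    {"dx": -0.36,"dy": 0.36,"dz": -0.17,"yaw": 0.22,"claw": 1},
    {"dx": -0.42,"dy": 0.42,"dz": -0.17,"yaw": 0.25,"claw": 1},
    {"dx": -0.466,"dy": 0.478,"dz": -0.17,"yaw": 0.29,"claw": 1},
    {"dx": -0.466,"dy": 0.478,"dz": -0.17,"yaw": 0.29,"claw": 1},
    {"dx": -0.466,"dy": 0.478,"dz": -0.17,"yaw": 0.29,"claw": 1},
  ],
)

```text
time: 6.55
tool_pos: [0.5478, -0.309, 0.1679]
tool_rot: [-0.0, 0.999, 0.053, -0.0]
contact_force: [0.1, 0.9, -1.4]
gripper_width: 0.234
grasp_force: 58.9
```

```bash
python3 - <<'E'
from h import *
S,ca=shot("scene","s4");f,c=shot("wrist","w4");B,cb=shot("side","d4")
go((.549,-.3095,.02,6))
# mat mask from initial images
for n,i,cc,z in(("scene","scene0",ca,.003),("side","side0",cb,.003)):
    im=cv2.imread(f"pics/{i}.png");hsv=cv2.cvtColor(im,cv2.COLOR_BGR2HSV)
    u=proj(cc,(.549,-.31,.003)).astype(int);print(n,u,hsv[u[1],u[0]],im[u[1],u[0]])
cv2.imwrite("pics/m4.png",np.hstack([cv2.resize(f,(400,300)),cv2.resize(S[200:380,80:320],(400,300))]))
E
```

```text
t 6.7 pos [ 0.5482 -0.3083  0.1681] psi 6.1 w 20.0 mm grip 58.9 F [-0.2663 -0.9586 -0.9063]
-> dx 0.0014 dy 0.0027 dz 0.2962 yaw 0.001 (3 rows)
scene [182 291] [ 17 111 222] [125 179 222]
side [295 166] [ 13 129 197] [ 97 141 197]
```

View pics/m4.png

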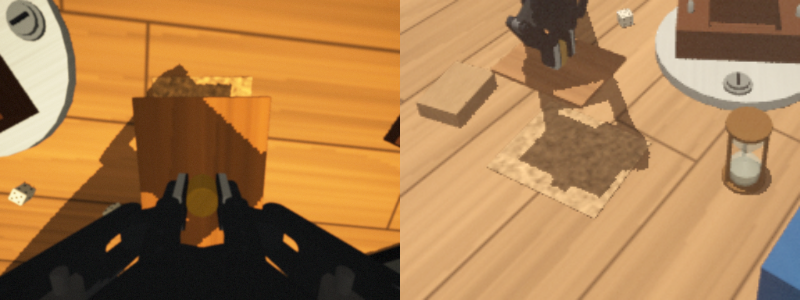

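The lid hangs straight from the knob. The mat's far edge shows at wrist columns 152–252, row 76 (half scale).

```bash
python3 - <<'E'
from h import *
c=cam("wrist");ca,cb=cam("scene"),cam("side")
A=[onz(c,np.array(p)*1.28,.003)[:2] for p in((152,76),(252,75.5))];print(A)
im=cv2.imread("pics/w1.png");
for n,i,cc in(("scene","scene0",ca),("side","side0",cb)):
    im=cv2.imread(f"pics/{i}.png");s=cv2.GaussianBlur(cv2.cvtColor(im,cv2.COLOR_BGR2HSV),(5,5),0)
    u=proj(cc,(.549,-.31,.003));
    m=(s[...,1]<(135 if n=="scene" else 140))&(s[...,2]>140)
    m=cv2.morphologyEx(m.astype(np.uint8),cv2.MORPH_OPEN,np.ones((5,5)))
    for b in blobs(m,300,8000):
        if np.abs(b[0]-u).max()<15:
            ct=max(cv2.findContours(b[2].astype(np.uint8),0,1)[0],key=cv2.contourArea).reshape(-1,2)
            W=np.float32([onz(cc,p,.003)[:2]*1000 for p in ct]);print(n,cv2.minAreaRect(W))
E
```

```text
[array([ 0.6245, -0.2305]), array([ 0.6398, -0.3682])]
```

>>> send_rows(
  increments=[
    {"dx": 0,"dy": 0.001,"dz": 0.09,"yaw": 0,"claw": 1},
    {"dx": 0,"dy": 0.001,"dz": 0.18,"yaw": 0,"claw": 1},
    {"dx": 0,"dy": 0.001,"dz": 0.26,"yaw": 0,"claw": 1},
    {"dx": 0,"dy": 0.001,"dz": 0.29,"yaw": 0,"claw": 1},
    {"dx": 0,"dy": 0.001,"dz": 0.3,"yaw": 0,"claw": 1},
    {"dx": 0,"dy": 0.001,"dz": 0.3,"yaw": 0,"claw": 1},
  ],
)

```text
time: 7.45
tool_pos: [0.5492, -0.3104, 0.0199]
tool_rot: [0.001, 0.999, 0.053, 0.001]
contact_force: [0.4, -0.1, -0.2]
gripper_width: 0.235
grasp_force: 58.9
```

>>> send_rows(
  increments=[
    {"dx": 0,"dy": 0,"dz": 0,"yaw": 0,"claw": -0.2},
    {"dx": 0,"dy": 0,"dz": 0,"yaw": 0,"claw": -0.2},
    {"dx": 0,"dy": 0,"dz": 0,"yaw": 0,"claw": -0.2},
    {"dx": 0,"dy": 0,"dz": -0.06,"yaw": 0,"claw": -0.2},
    {"dx": 0,"dy": 0,"dz": -0.2,"yaw": 0,"claw": -1},
    {"dx": 0,"dy": 0,"dz": -0.36,"yaw": 0,"claw": -1},
    {"dx": 0,"dy": 0,"dz": -0.36,"yaw": 0,"claw": -1},
  ],
)

```text
time: 8.32
tool_pos: [0.55, -0.3113, 0.2046]
tool_rot: [0.003, 0.999, 0.053, 0.003]
contact_force: [-0.3, -0.2, -0.3]
gripper_width: 1.0
grasp_force: 0.0
```

```bash
python3 - <<'E'
from h import *
S,ca=shot("scene","s5");f,c=shot("wrist","w5")
go((.411,-.186,.2,0))
cv2.imwrite("pics/m5.png",np.hstack([cv2.resize(f,(400,300)),cv2.resize(S[200:380,80:320],(400,300))]))
E
```

```text
t 8.4 pos [ 0.5502 -0.3114  0.2038] psi 6.0 w 84.9 mm grip 0.0 F [ 0.0021 -0.6869  0.5839]
-> dx -0.2504 dy -0.2786 dz 0.0041 yaw 0.070 (4 rows)
```

View pics/m5.png

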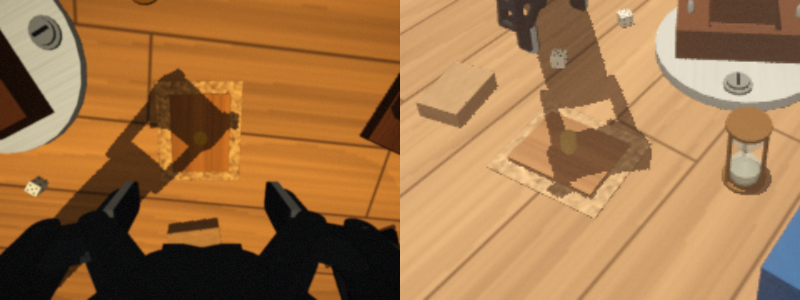

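The lid lies centred on the mat, knob up. Next I hover over the nearest die, around (0.411, -0.186).

>>> send_rows(
  increments=[
    {"dx": -0.08,"dy": -0.09,"dz": 0.02,"yaw": 0.02,"claw": -1},
    {"dx": -0.17,"dy": -0.18,"dz": 0.05,"yaw": 0.05,"claw": -1},
    {"dx": -0.25,"dy": -0.28,"dz": 0.1,"yaw": 0.07,"claw": -1},
    {"dx": -0.25,"dy": -0.28,"dz": 0.1,"yaw": 0.07,"claw": -1},
    {"dx": -0.25,"dy": -0.28,"dz": 0.1,"yaw": 0.07,"claw": -1},
    {"dx": -0.25,"dy": -0.28,"dz": 0.1,"yaw": 0.07,"claw": -1},
  ],
)

```text
time: 9.18
tool_pos: [0.4106, -0.1851, 0.1496]
tool_rot: [0.001, 1.0, 0.0, 0.001]
contact_force: [-0.2, 0.6, 0.4]
gripper_width: 0.998
grasp_force: 0.0
```

```bash
cat >> h.py <<'E'
def die(x,y,r=.04,name=None,z=.022):
    "top face of the die near (x,y) in a wrist picture: centre and yaw mod 90"
    f,c=shot("wrist",name);g=cv2.resize(f,None,fx=4,fy=4,interpolation=cv2.INTER_CUBIC)
    u=proj(c,(x,y,z));out=[]
    h=cv2.cvtColor(g,cv2.COLOR_BGR2HSV);h=cv2.GaussianBlur(h,(5,5),0)
    yy,xx=np.mgrid[:g.shape[0],:g.shape[1]];near=np.hypot(xx/4-u[0],yy/4-u[1])<r/.3*270
    w=near&(h[...,1]<130)&(h[...,2]>60)
    if w.sum()==0: print("none near",u);return None
    t=cv2.threshold(h[...,2][w].reshape(-1,1),0,255,cv2.THRESH_OTSU)[0]
    m=cv2.morphologyEx((w&(h[...,2]>t)).astype(np.uint8),cv2.MORPH_CLOSE,cv2.getStructuringElement(cv2.MORPH_ELLIPSE,(21,21)))
    for b in blobs(m,800,40000):
        ct=max(cv2.findContours(b[2].astype(np.uint8),0,1)[0],key=cv2.contourArea).reshape(-1,2)
        W=np.float32([onz(c,(p+.5)/4-.5,z)[:2]*1000 for p in ct]);q=cv2.minAreaRect(W)
        print("die xy",np.round(q[0],1),"size",np.round(q[1],1),"yaw %.1f"%(q[2]%90),"thr",t,"px",b[0]/4);out.append((b[0]/4,q))
    cv2.imwrite("pics/last.png",f);return out,c,f
E
python3 - <<'E'
from h import *
o,c,f=die(.411,-.186,name="w6");go((.411,-.186,.005))
A=cv2.imread("pics/scene0.png");print("tri",tri(c,o[0][0],cam("scene"),(174.3,233.4)))
u=o[0][0].astype(int);cv2.imwrite("pics/c6.png",cv2.resize(f[max(0,u[1]-60):u[1]+60,max(0,u[0]-80):u[0]+80],(640,480),interpolation=cv2.INTER_CUBIC))
E
```

```text
die xy [ 407.8 -179.4] size [22.2 21.9] yaw 29.1 thr 98.0 px [253.2114 184.2801]
t 9.2 pos [ 0.4106 -0.1851  0.1497] psi -0.0 w 85.0 mm grip 0.0 F [-0.4328  0.1208  0.0899]
-> dx 0.0002 dy 0.0013 dz 0.2894 yaw 0.000 (3 rows)
tri [ 0.4058 -0.1792  0.0126]
```

View pics/c6.png

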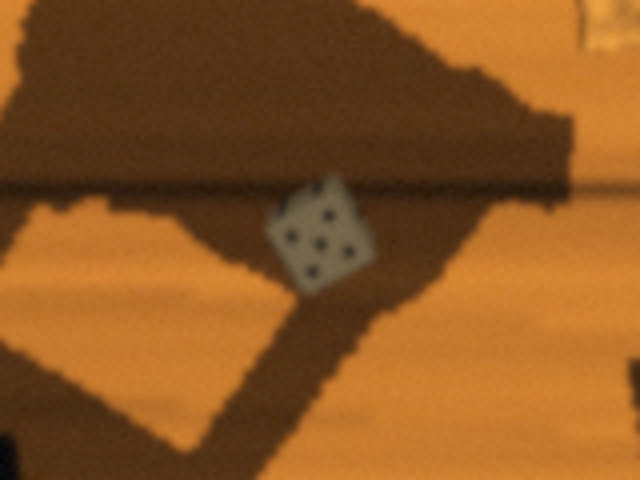

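The crop shows the die alone in the gripper's shadow at (320,240), measuring about 22 x 22 mm with a yaw of 29°.

```bash
python3 -c "
from h import *
go((.4075,-.1795,.005,29))"
```

```text
t 9.2 pos [ 0.4106 -0.1851  0.1497] psi -0.0 w 85.0 mm grip 0.0 F [-0.4328  0.1208  0.0899]
-> dx -0.0068 dy -0.0117 dz 0.2894 yaw -0.337 (3 rows)
```

>>> send_rows(
  increments=[
    {"dx": -0.003,"dy": -0.006,"dz": 0.05,"yaw": -0.12,"claw": -0.18},
    {"dx": -0.007,"dy": -0.012,"dz": 0.12,"yaw": -0.24,"claw": -0.18},
    {"dx": -0.007,"dy": -0.012,"dz": 0.18,"yaw": -0.337,"claw": -0.18},
    {"dx": -0.007,"dy": -0.012,"dz": 0.25,"yaw": -0.337,"claw": -0.18},
    {"dx": -0.007,"dy": -0.012,"dz": 0.289,"yaw": -0.337,"claw": -0.18},
    {"dx": -0.007,"dy": -0.012,"dz": 0.289,"yaw": -0.337,"claw": -0.18},
    {"dx": -0.007,"dy": -0.012,"dz": 0.289,"yaw": -0.337,"claw": 1},
    {"dx": -0.007,"dy": -0.012,"dz": 0.289,"yaw": -0.337,"claw": 1},
    {"dx": -0.007,"dy": -0.012,"dz": 0.289,"yaw": -0.337,"claw": 1},
    {"dx": -0.007,"dy": -0.012,"dz": 0.289,"yaw": -0.337,"claw": 1},
    {"dx": -0.007,"dy": -0.012,"dz": 0.289,"yaw": -0.337,"claw": 1},
    {"dx": -0.007,"dy": -0.012,"dz": 0.2,"yaw": -0.337,"claw": 1},
    {"dx": -0.007,"dy": -0.012,"dz": 0.1,"yaw": -0.337,"claw": 1},
    {"dx": -0.007,"dy": -0.012,"dz": 0,"yaw": -0.337,"claw": 1},
    {"dx": -0.007,"dy": -0.012,"dz": 0,"yaw": -0.337,"claw": 1},
  ],
)

```text
time: 11.1
tool_pos: [0.4082, -0.1794, 0.1536]
tool_rot: [0.004, 0.968, 0.25, 0.003]
contact_force: [0.2, 0.8, -0.3]
gripper_width: 0.244
grasp_force: 59.9
```

```bash
python3 - <<'E'
from h import *
a=np.radians(31);b=np.array([np.cos(a),np.sin(a)]);C=np.array([.6245,.0147])
for s in(-.036,-.012,.012,.036): print(s,C+s*b)
p=C-.036*b;go((*p,.15,31),(*p,.033,31))
E
```

```text
-0.036 [ 0.5936 -0.0038]
-0.012 [0.6142 0.0085]
0.012 [0.6348 0.0209]
0.036 [0.6554 0.0332]
t 11.1 pos [ 0.4082 -0.1794  0.1536] psi 29.0 w 20.8 mm grip 59.9 F [ 0.1569  0.7878 -0.2718]
-> dx 0.4946 dy -0.1276 dz 0.0084 yaw -0.023 (5 rows)
-> dx 0.4935 dy -0.1297 dz 0.2424 yaw -0.023 (6 rows)
```

>>> send_rows(
  increments=[
    {"dx": 0.1,"dy": -0.026,"dz": 0.005,"yaw": -0.005,"claw": 1},
    {"dx": 0.2,"dy": -0.052,"dz": 0.005,"yaw": -0.01,"claw": 1},
    {"dx": 0.3,"dy": -0.078,"dz": 0.005,"yaw": -0.015,"claw": 1},
    {"dx": 0.4,"dy": -0.104,"dz": 0.005,"yaw": -0.02,"claw": 1},
    {"dx": 0.494,"dy": -0.129,"dz": 0.005,"yaw": -0.023,"claw": 1},
    {"dx": 0.494,"dy": -0.129,"dz": 0.005,"yaw": -0.023,"claw": 1},
    {"dx": 0.494,"dy": -0.129,"dz": 0.1,"yaw": -0.023,"claw": 1},
    {"dx": 0.494,"dy": -0.129,"dz": 0.18,"yaw": -0.023,"claw": 1},
    {"dx": 0.494,"dy": -0.129,"dz": 0.235,"yaw": -0.023,"claw": 1},
    {"dx": 0.494,"dy": -0.129,"dz": 0.235,"yaw": -0.023,"claw": 1},
    {"dx": 0.494,"dy": -0.129,"dz": 0.235,"yaw": -0.023,"claw": 1},
  ],
)

```text
time: 12.48
tool_pos: [0.5902, -0.0027, 0.0306]
tool_rot: [0.0, 0.964, 0.266, 0.0]
contact_force: [1.2, -2.7, 1.2]
gripper_width: 0.238
grasp_force: 69.5
```

```bash
python3 -c "
from h import *
go((.5936,-.0038,.033,31))"
```

```text
t 12.5 pos [ 0.5902 -0.0027  0.0306] psi 30.9 w 20.2 mm grip 69.5 F [ 1.1843 -2.7424  1.1558]
-> dx 0.0048 dy 0.0054 dz -0.0048 yaw -0.001 (1 rows)
```

>>> send_rows(
  increments=[
    {"dx": 0.004,"dy": 0.003,"dz": -0.005,"yaw": 0,"claw": 0.15},
    {"dx": 0.004,"dy": 0.003,"dz": -0.005,"yaw": 0,"claw": 0.15},
    {"dx": 0.004,"dy": 0.003,"dz": -0.005,"yaw": 0,"claw": 0.15},
    {"dx": 0.004,"dy": 0.003,"dz": -0.005,"yaw": 0,"claw": 0.15},
    {"dx": 0.004,"dy": 0.003,"dz": -0.1,"yaw": 0,"claw": 0.15},
    {"dx": 0.004,"dy": 0.003,"dz": -0.24,"yaw": 0,"claw": 0.15},
    {"dx": 0.004,"dy": 0.003,"dz": -0.24,"yaw": 0,"claw": 0.15},
  ],
)

```text
time: 13.35
tool_pos: [0.5957, -0.0016, 0.1565]
tool_rot: [0.001, 0.964, 0.267, 0.004]
contact_force: [1.0, 0.2, 0.1]
gripper_width: 0.427
grasp_force: 0.0
```

```bash
python3 - <<'E'
from h import *
f,c=shot("wrist","w7");go((.427,-.038,.15,0))
S,_=shot("scene","s7")
for b in blobs(white(S),30,120):
    if b[0][1]>130: print(b[0],onz(cam("scene"),b[0],.011)[:2])
cv2.imwrite("pics/m7.png",np.hstack([cv2.resize(f,(400,300)),cv2.resize(S[120:300,150:390],(400,300))]))
E
```

```text
t 13.4 pos [ 0.5946 -0.0016  0.1546] psi 31.0 w 36.4 mm grip 0.0 F [-0.6568  0.2292  0.0057]
-> dx -0.3250 dy -0.1101 dz 0.0073 yaw 0.360 (4 rows)
[310.3846 150.6923] [0.4883 0.4391]
[252.6957 175.2826] [0.4126 0.1803]
[214.7241 209.431 ] [ 0.4262 -0.0346]
```

View pics/m7.png

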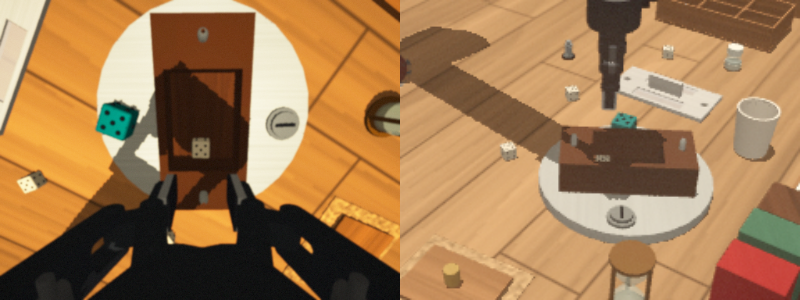

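The first die lies in the near end of the well. Next die: around (0.427, -0.035).

>>> send_rows(
  increments=[
    {"dx": -0.1,"dy": -0.035,"dz": 0,"yaw": 0.1,"claw": -0.18},
    {"dx": -0.2,"dy": -0.07,"dz": 0,"yaw": 0.2,"claw": -0.18},
    {"dx": -0.325,"dy": -0.113,"dz": 0.007,"yaw": 0.36,"claw": -0.18},
    {"dx": -0.325,"dy": -0.113,"dz": 0.007,"yaw": 0.36,"claw": -0.18},
    {"dx": -0.325,"dy": -0.113,"dz": 0.007,"yaw": 0.36,"claw": -0.18},
    {"dx": -0.325,"dy": -0.113,"dz": 0.007,"yaw": 0.36,"claw": -0.18},
    {"dx": -0.325,"dy": -0.113,"dz": 0.007,"yaw": 0.36,"claw": -0.18},
  ],
)

```text
time: 14.32
tool_pos: [0.4249, -0.037, 0.147]
tool_rot: [-0.0, 1.0, 0.001, -0.0]
contact_force: [0.4, -0.0, 0.0]
gripper_width: 0.593
grasp_force: 0.0
```

```bash
python3 - <<'E'
from h import *
o,c,f=die(.427,-.036,name="w8")
for p,q in o:
    y=q[2]%90; y=y if y<45+20 else y-90
    go((q[0][0]/1000,q[0][1]/1000,.005,y));print("tri",tri(c,p,cam("scene"),(214.7,209.4)))
E
```

```text
die xy [427.  -36.5] size [21.2 23. ] yaw 60.6 thr 99.0 px [258.0056 180.1812]
t 14.4 pos [ 0.425  -0.037   0.1472] psi 0.1 w 50.0 mm grip 0.0 F [-0.1437  0.3169  0.2165]
-> dx 0.0042 dy -0.0009 dz 0.2843 yaw -0.705 (3 rows)
tri [ 0.4258 -0.0356  0.0118]
```

>>> send_rows(
  increments=[
    {"dx": 0.004,"dy": 0,"dz": 0.05,"yaw": 0.12,"claw": -0.18},
    {"dx": 0.004,"dy": 0,"dz": 0.12,"yaw": 0.24,"claw": -0.18},
    {"dx": 0.004,"dy": 0,"dz": 0.18,"yaw": 0.343,"claw": -0.18},
    {"dx": 0.004,"dy": 0,"dz": 0.25,"yaw": 0.343,"claw": -0.18},
    {"dx": 0.004,"dy": 0,"dz": 0.284,"yaw": 0.343,"claw": -0.18},
    {"dx": 0.004,"dy": 0,"dz": 0.284,"yaw": 0.343,"claw": -0.18},
    {"dx": 0.004,"dy": 0,"dz": 0.284,"yaw": 0.343,"claw": 1},
    {"dx": 0.004,"dy": 0,"dz": 0.284,"yaw": 0.343,"claw": 1},
    {"dx": 0.004,"dy": 0,"dz": 0.284,"yaw": 0.343,"claw": 1},
    {"dx": 0.004,"dy": 0,"dz": 0.284,"yaw": 0.343,"claw": 1},
    {"dx": 0.004,"dy": 0,"dz": 0.284,"yaw": 0.343,"claw": 1},
    {"dx": 0.004,"dy": 0,"dz": 0.2,"yaw": 0.343,"claw": 1},
    {"dx": 0.004,"dy": 0,"dz": 0.1,"yaw": 0.2,"claw": 1},
    {"dx": 0.004,"dy": 0,"dz": -0.01,"yaw": 0,"claw": 1},
    {"dx": 0.004,"dy": 0,"dz": -0.01,"yaw": 0,"claw": 1},
    {"dx": 0.004,"dy": 0,"dz": -0.01,"yaw": 0,"claw": 1},
  ],
)

```text
time: 16.38
tool_pos: [0.4265, -0.0371, 0.1527]
tool_rot: [0.0, 1.0, -0.001, 0.0]
contact_force: [-0.4, 0.6, 0.0]
gripper_width: 0.241
grasp_force: 59.8
```

```bash
python3 -c "
from h import *
go((.6142,.0085,.15,31),(.6142,.0085,.036,31))"
```

```text
t 16.4 pos [ 0.4265 -0.0371  0.1527] psi -0.1 w 20.5 mm grip 59.8 F [-0.371   0.6069  0.0351]
-> dx 0.3753 dy -0.0918 dz 0.0058 yaw -0.362 (4 rows)
-> dx 0.3751 dy -0.0918 dz 0.2338 yaw -0.362 (5 rows)
```

>>> send_rows(
  increments=[
    {"dx": 0.09,"dy": -0.024,"dz": 0.005,"yaw": -0.1,"claw": 1},
    {"dx": 0.19,"dy": -0.048,"dz": 0.005,"yaw": -0.2,"claw": 1},
    {"dx": 0.29,"dy": -0.072,"dz": 0.005,"yaw": -0.3,"claw": 1},
    {"dx": 0.382,"dy": -0.096,"dz": 0.005,"yaw": -0.362,"claw": 1},
    {"dx": 0.382,"dy": -0.096,"dz": 0.005,"yaw": -0.362,"claw": 1},
    {"dx": 0.382,"dy": -0.096,"dz": 0.005,"yaw": -0.362,"claw": 1},
    {"dx": 0.382,"dy": -0.096,"dz": 0.1,"yaw": -0.362,"claw": 1},
    {"dx": 0.382,"dy": -0.096,"dz": 0.18,"yaw": -0.362,"claw": 1},
    {"dx": 0.382,"dy": -0.096,"dz": 0.225,"yaw": -0.362,"claw": 1},
    {"dx": 0.382,"dy": -0.096,"dz": 0.225,"yaw": -0.362,"claw": 1},
  ],
)

```text
time: 17.62
tool_pos: [0.6142, 0.0108, 0.0373]
tool_rot: [-0.001, 0.964, 0.268, -0.003]
contact_force: [-0.2, 0.6, -0.0]
gripper_width: 0.239
grasp_force: 59.8
```

>>> send_rows(
  increments=[
    {"dx": 0,"dy": 0,"dz": 0,"yaw": 0,"claw": 0.15},
    {"dx": 0,"dy": 0,"dz": 0,"yaw": 0,"claw": 0.15},
    {"dx": 0,"dy": 0,"dz": 0,"yaw": 0,"claw": 0.15},
    {"dx": 0,"dy": 0,"dz": 0,"yaw": 0,"claw": 0.15},
    {"dx": 0,"dy": 0,"dz": -0.1,"yaw": 0,"claw": 0.15},
    {"dx": 0,"dy": 0,"dz": -0.23,"yaw": 0,"claw": 0.15},
    {"dx": 0,"dy": 0,"dz": -0.23,"yaw": 0,"claw": 0.15},
  ],
)

```text
time: 18.5
tool_pos: [0.6216, 0.0106, 0.1625]
tool_rot: [0.002, 0.963, 0.268, 0.006]
contact_force: [0.9, -0.7, -0.0]
gripper_width: 0.426
grasp_force: 0.0
```

```bash
python3 - <<'E'
from h import *
f,c=shot("wrist","w9");go((.413,.1805,.15,0))
S,_=shot("scene","s9")
for b in blobs(white(S),30,120):
    if b[0][1]>130: print(b[0],onz(cam("scene"),b[0],.011)[:2])
h=cv2.cvtColor(f,cv2.COLOR_BGR2HSV)
C=np.array([.6245,.0147]);a=np.radians(31);Q=np.array([[np.cos(a),np.sin(a)],[-np.sin(a),np.cos(a)]])
for b in blobs((h[...,1]<120)&(h[...,2]>60),60,900):
    p=onz(c,b[0],.047)[:2]; print("well?",b[0],b[1][2:],Q@(p-C))
E
```

```text
t 18.6 pos [0.6199 0.0108 0.1593] psi 31.1 w 36.0 mm grip 0.0 F [0.3013 0.3477 0.4145]
-> dx -0.1787 dy -0.5046 dz 0.0152 yaw 0.362 (5 rows)
[310.4474 150.6842] [0.4884 0.4393]
[279.1667 170.2778] [0.4661 0.257 ]
[252.6744 175.093 ] [0.4119 0.1813]
well? [484.5078   2.2734] [ 28   8 128] [ 0.1546 -0.1926]
well? [255.3955  87.2761] [ 13  15 134] [0.0869 0.0003]
well? [485.4405 189.5541] [ 40  18 370] [-0.0089 -0.23  ]
well? [211.6364 240.7074] [ 21  39 352] [-0.0644  0.0464]
well? [304.7614 240.6335] [ 20  40 352] [-0.0645 -0.0514]
well? [ 45.4939 252.9721] [ 35  27 573] [-0.0782  0.2225]
well? [256.5926 276.7346] [ 11  18 162] [-0.1075 -0.0007]
```

>>> send_rows(
  increments=[
    {"dx": -0.04,"dy": -0.11,"dz": 0.005,"yaw": 0.1,"claw": -0.18},
    {"dx": -0.08,"dy": -0.22,"dz": 0.01,"yaw": 0.2,"claw": -0.18},
    {"dx": -0.12,"dy": -0.33,"dz": 0.015,"yaw": 0.3,"claw": -0.18},
    {"dx": -0.18,"dy": -0.505,"dz": 0.016,"yaw": 0.362,"claw": -0.18},
    {"dx": -0.18,"dy": -0.505,"dz": 0.016,"yaw": 0.362,"claw": -0.18},
    {"dx": -0.18,"dy": -0.505,"dz": 0.016,"yaw": 0.362,"claw": -0.18},
    {"dx": -0.18,"dy": -0.505,"dz": 0.016,"yaw": 0.362,"claw": -0.18},
  ],
)

```text
time: 19.48
tool_pos: [0.4097, 0.1801, 0.1456]
tool_rot: [0.0, 1.0, 0.0, -0.001]
contact_force: [0.8, -0.1, 0.3]
gripper_width: 0.589
grasp_force: 0.0
```

```bash
python3 - <<'E'
from h import *
o,c,f=die(.412,.181,name="w10")
for p,q in o:
    go((q[0][0]/1000,q[0][1]/1000,.005,q[2]%90));print("tri",tri(c,p,cam("scene"),(252.7,175.1)))
E
```

```text
die xy [412.4 180.6] size [21.9 22.4] yaw 50.5 thr 100.0 px [258.05   179.6509]
t 19.5 pos [0.4101 0.1799 0.146 ] psi -0.0 w 50.0 mm grip 0.0 F [ 0.3291  0.0338 -0.7012]
-> dx 0.0050 dy -0.0016 dz 0.2820 yaw -0.588 (3 rows)
tri [0.4111 0.181  0.0111]
```

>>> send_rows(
  increments=[
    {"dx": 0.005,"dy": -0.001,"dz": 0.03,"yaw": -0.12,"claw": -0.18},
    {"dx": 0.005,"dy": -0.001,"dz": 0.06,"yaw": -0.24,"claw": -0.18},
    {"dx": 0.005,"dy": -0.001,"dz": 0.1,"yaw": -0.36,"claw": -0.18},
    {"dx": 0.005,"dy": -0.001,"dz": 0.14,"yaw": -0.48,"claw": -0.18},
    {"dx": 0.005,"dy": -0.001,"dz": 0.18,"yaw": -0.588,"claw": -0.18},
    {"dx": 0.005,"dy": -0.001,"dz": 0.24,"yaw": -0.588,"claw": -0.18},
    {"dx": 0.005,"dy": -0.001,"dz": 0.282,"yaw": -0.588,"claw": -0.18},
    {"dx": 0.005,"dy": -0.001,"dz": 0.282,"yaw": -0.588,"claw": -0.18},
    {"dx": 0.005,"dy": -0.001,"dz": 0.282,"yaw": -0.588,"claw": 1},
    {"dx": 0.005,"dy": -0.001,"dz": 0.282,"yaw": -0.588,"claw": 1},
    {"dx": 0.005,"dy": -0.001,"dz": 0.282,"yaw": -0.588,"claw": 1},
    {"dx": 0.005,"dy": -0.001,"dz": 0.282,"yaw": -0.588,"claw": 1},
    {"dx": 0.005,"dy": -0.001,"dz": 0.282,"yaw": -0.588,"claw": 1},
    {"dx": 0.005,"dy": -0.001,"dz": 0.2,"yaw": -0.588,"claw": 1},
    {"dx": 0.005,"dy": -0.001,"dz": 0.1,"yaw": -0.47,"claw": 1},
    {"dx": 0.005,"dy": -0.001,"dz": -0.01,"yaw": -0.361,"claw": 1},
    {"dx": 0.005,"dy": -0.001,"dz": -0.01,"yaw": -0.361,"claw": 1},
  ],
)

```text
time: 21.65
tool_pos: [0.4155, 0.182, 0.1574]
tool_rot: [0.0, 0.964, 0.268, 0.005]
contact_force: [0.7, -0.8, -0.2]
gripper_width: 0.234
grasp_force: 60.1
```

```bash
python3 -c "
from h import *
go((.6365,.0219,.15,31),(.6365,.0219,.037,31))"
```

```text
t 21.6 pos [0.4155 0.182  0.1574] psi 31.0 w 19.9 mm grip 60.1 F [ 0.6994 -0.8176 -0.2351]
-> dx 0.2134 dy 0.5023 dz 0.0184 yaw 0.001 (5 rows)
-> dx 0.2111 dy 0.5016 dz 0.2444 yaw 0.001 (6 rows)
```

>>> send_rows(
  increments=[
    {"dx": 0.045,"dy": 0.1,"dz": 0,"yaw": 0,"claw": 1},
    {"dx": 0.09,"dy": 0.2,"dz": 0,"yaw": 0,"claw": 1},
    {"dx": 0.135,"dy": 0.3,"dz": 0,"yaw": 0,"claw": 1},
    {"dx": 0.18,"dy": 0.4,"dz": 0,"yaw": 0,"claw": 1},
    {"dx": 0.217,"dy": 0.502,"dz": 0,"yaw": 0,"claw": 1},
    {"dx": 0.217,"dy": 0.502,"dz": 0,"yaw": 0,"claw": 1},
    {"dx": 0.217,"dy": 0.502,"dz": 0,"yaw": 0,"claw": 1},
    {"dx": 0.217,"dy": 0.502,"dz": 0.1,"yaw": 0,"claw": 1},
    {"dx": 0.217,"dy": 0.502,"dz": 0.18,"yaw": 0,"claw": 1},
    {"dx": 0.217,"dy": 0.502,"dz": 0.225,"yaw": 0,"claw": 1},
    {"dx": 0.217,"dy": 0.502,"dz": 0.225,"yaw": 0,"claw": 1},
  ],
)

```text
time: 23.02
tool_pos: [0.6391, 0.0227, 0.0444]
tool_rot: [0.002, 0.963, 0.269, 0.005]
contact_force: [2.3, -0.7, 9.9]
gripper_width: 0.246
grasp_force: 74.5
```

>>> send_rows(
  increments=[
    {"dx": 0,"dy": 0,"dz": 0,"yaw": 0,"claw": 0.15},
    {"dx": 0,"dy": 0,"dz": 0,"yaw": 0,"claw": 0.15},
    {"dx": 0,"dy": 0,"dz": 0,"yaw": 0,"claw": 0.15},
    {"dx": 0,"dy": 0,"dz": 0,"yaw": 0,"claw": 0.15},
    {"dx": 0,"dy": 0,"dz": -0.1,"yaw": 0,"claw": 0.15},
    {"dx": 0,"dy": 0,"dz": -0.23,"yaw": 0,"claw": 0.15},
    {"dx": 0,"dy": 0,"dz": -0.23,"yaw": 0,"claw": 0.15},
  ],
)

```text
time: 23.9
tool_pos: [0.6388, 0.0216, 0.1617]
tool_rot: [0.002, 0.964, 0.268, 0.006]
contact_force: [0.4, 0.4, 0.2]
gripper_width: 0.428
grasp_force: 0.0
```

```bash
python3 - <<'E'
from h import *
f,c=shot("wrist","w11");go((.488,.439,.15,0))
S,_=shot("scene","s11")
for b in blobs(white(S),30,120):
    if b[0][1]>130: print(b[0],onz(cam("scene"),b[0],.011)[:2])
cv2.imwrite("pics/m11.png",np.hstack([cv2.resize(f,(400,300)),cv2.resize(S[120:300,150:390],(400,300))]))
E
```

```text
t 23.9 pos [0.637  0.0218 0.1585] psi 31.0 w 35.9 mm grip 0.0 F [-0.2994 -0.0703  0.064 ]
-> dx 0.1750 dy -0.8687 dz 0.0145 yaw 0.361 (8 rows)
[310.3846 150.6923] [0.4883 0.4391]
[350.1833 152.8333] [0.6108 0.5084]
```

View pics/m11.png

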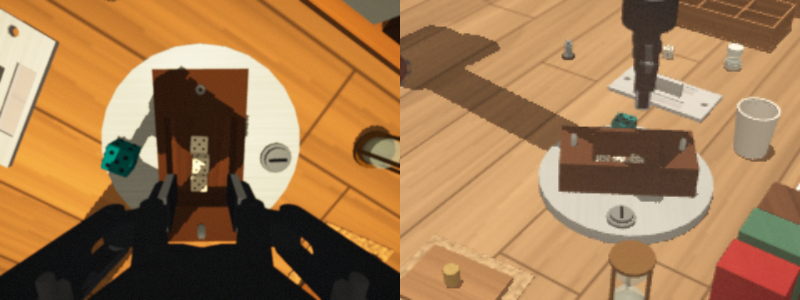

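Three dice sit in a row in the well at (200,145–184). The fourth is at (0.488, 0.439).

>>> send_rows(
  increments=[
    {"dx": 0.022,"dy": -0.11,"dz": 0,"yaw": 0.05,"claw": -0.18},
    {"dx": 0.044,"dy": -0.22,"dz": 0,"yaw": 0.1,"claw": -0.18},
    {"dx": 0.066,"dy": -0.33,"dz": 0,"yaw": 0.15,"claw": -0.18},
    {"dx": 0.088,"dy": -0.44,"dz": 0,"yaw": 0.2,"claw": -0.18},
    {"dx": 0.11,"dy": -0.55,"dz": 0,"yaw": 0.25,"claw": -0.18},
    {"dx": 0.132,"dy": -0.66,"dz": 0,"yaw": 0.3,"claw": -0.18},
    {"dx": 0.154,"dy": -0.77,"dz": 0.01,"yaw": 0.36,"claw": -0.18},
    {"dx": 0.175,"dy": -0.869,"dz": 0.015,"yaw": 0.361,"claw": -0.18},
    {"dx": 0.175,"dy": -0.869,"dz": 0.015,"yaw": 0.361,"claw": -0.18},
    {"dx": 0.175,"dy": -0.869,"dz": 0.015,"yaw": 0.361,"claw": -0.18},
    {"dx": 0.175,"dy": -0.869,"dz": 0.015,"yaw": 0.361,"claw": -0.18},
    {"dx": 0.175,"dy": -0.869,"dz": 0.015,"yaw": 0.361,"claw": -0.18},
  ],
)

```text
time: 25.5
tool_pos: [0.4863, 0.4382, 0.1467]
tool_rot: [0.0, 1.0, -0.001, -0.0]
contact_force: [0.7, -0.9, 0.5]
gripper_width: 0.592
grasp_force: 0.0
```

```bash
python3 - <<'E'
from h import *
r=die(.488,.439,name="w12")
if r:
  o,c,f=r
  for p,q in o:
    go((q[0][0]/1000,q[0][1]/1000,.005,q[2]%90));print("tri",tri(c,p,cam("scene"),(310.4,150.7)))
E
```

```text
die xy [488.  440.2] size [22.3 22.1] yaw 27.0 thr 110.0 px [257.1612 180.888 ]
t 25.6 pos [0.4863 0.4384 0.1468] psi -0.1 w 50.5 mm grip 0.0 F [ 1.0308  0.009  -0.2733]
-> dx 0.0035 dy -0.0036 dz 0.2837 yaw -0.315 (3 rows)
tri [0.4868 0.4401 0.0105]
```

>>> send_rows(
  increments=[
    {"dx": 0.003,"dy": -0.003,"dz": 0.05,"yaw": -0.12,"claw": -0.18},
    {"dx": 0.003,"dy": -0.003,"dz": 0.12,"yaw": -0.24,"claw": -0.18},
    {"dx": 0.003,"dy": -0.003,"dz": 0.18,"yaw": -0.315,"claw": -0.18},
    {"dx": 0.003,"dy": -0.003,"dz": 0.25,"yaw": -0.315,"claw": -0.18},
    {"dx": 0.003,"dy": -0.003,"dz": 0.284,"yaw": -0.315,"claw": -0.18},
    {"dx": 0.003,"dy": -0.003,"dz": 0.284,"yaw": -0.315,"claw": -0.18},
    {"dx": 0.003,"dy": -0.003,"dz": 0.284,"yaw": -0.315,"claw": 1},
    {"dx": 0.003,"dy": -0.003,"dz": 0.284,"yaw": -0.315,"claw": 1},
    {"dx": 0.003,"dy": -0.003,"dz": 0.284,"yaw": -0.315,"claw": 1},
    {"dx": 0.003,"dy": -0.003,"dz": 0.284,"yaw": -0.315,"claw": 1},
    {"dx": 0.003,"dy": -0.003,"dz": 0.284,"yaw": -0.315,"claw": 1},
    {"dx": 0.003,"dy": -0.003,"dz": 0.2,"yaw": -0.315,"claw": 1},
    {"dx": 0.003,"dy": -0.003,"dz": 0.1,"yaw": -0.361,"claw": 1},
    {"dx": 0.003,"dy": -0.003,"dz": -0.01,"yaw": -0.361,"claw": 1},
    {"dx": 0.003,"dy": -0.003,"dz": -0.01,"yaw": -0.361,"claw": 1},
    {"dx": 0.003,"dy": -0.003,"dz": -0.01,"yaw": -0.361,"claw": 1},
  ],
)

```text
time: 27.55
tool_pos: [0.4869, 0.4407, 0.1517]
tool_rot: [0.0, 0.964, 0.268, -0.0]
contact_force: [-0.9, -0.6, -1.0]
gripper_width: 0.24
grasp_force: 60.6
```

```bash
python3 -c "
from h import *
go((.6575,.034,.15,31),(.6575,.034,.038,31))"
```

```text
t 27.6 pos [0.4869 0.4407 0.1517] psi 31.0 w 20.4 mm grip 60.6 F [-0.9425 -0.6458 -0.9502]
-> dx -0.1273 dy 0.8729 dz 0.0034 yaw 0.001 (8 rows)
-> dx -0.1273 dy 0.8729 dz 0.2274 yaw 0.001 (8 rows)
```

>>> send_rows(
  increments=[
    {"dx": -0.016,"dy": 0.11,"dz": 0,"yaw": 0,"claw": 1},
    {"dx": -0.032,"dy": 0.22,"dz": 0,"yaw": 0,"claw": 1},
    {"dx": -0.048,"dy": 0.33,"dz": 0,"yaw": 0,"claw": 1},
    {"dx": -0.064,"dy": 0.44,"dz": 0,"yaw": 0,"claw": 1},
    {"dx": -0.08,"dy": 0.55,"dz": 0,"yaw": 0,"claw": 1},
    {"dx": -0.096,"dy": 0.66,"dz": 0,"yaw": 0,"claw": 1},
    {"dx": -0.112,"dy": 0.77,"dz": 0,"yaw": 0,"claw": 1},
    {"dx": -0.127,"dy": 0.873,"dz": 0,"yaw": 0,"claw": 1},
    {"dx": -0.127,"dy": 0.873,"dz": 0,"yaw": 0,"claw": 1},
    {"dx": -0.127,"dy": 0.873,"dz": 0,"yaw": 0,"claw": 1},
    {"dx": -0.127,"dy": 0.873,"dz": 0,"yaw": 0,"claw": 1},
  ],
)

```text
time: 28.92
tool_pos: [0.6569, 0.0354, 0.1507]
tool_rot: [-0.0, 0.963, 0.268, -0.001]
contact_force: [0.7, 0.3, -0.3]
gripper_width: 0.236
grasp_force: 60.6
```

```bash
python3 -c "
from h import *
go((.6575,.034,.15,31),(.6575,.034,.038,31))"
```

```text
t 28.9 pos [0.6569 0.0354 0.1507] psi 31.1 w 20.1 mm grip 60.6 F [ 0.7226  0.3449 -0.3436]
-> dx -0.0005 dy 0.0030 dz 0.0014 yaw 0.002 (1 rows)
-> dx -0.0002 dy 0.0033 dz 0.2254 yaw 0.002 (3 rows)
```

>>> send_rows(
  increments=[
    {"dx": 0,"dy": 0.002,"dz": 0.08,"yaw": 0,"claw": 1},
    {"dx": 0,"dy": 0.002,"dz": 0.16,"yaw": 0,"claw": 1},
    {"dx": 0,"dy": 0.002,"dz": 0.215,"yaw": 0,"claw": 1},
    {"dx": 0,"dy": 0.002,"dz": 0.215,"yaw": 0,"claw": 1},
    {"dx": 0,"dy": 0.002,"dz": 0.215,"yaw": 0,"claw": 0.15},
    {"dx": 0,"dy": 0.002,"dz": 0.215,"yaw": 0,"claw": 0.15},
    {"dx": 0,"dy": 0.002,"dz": 0.215,"yaw": 0,"claw": 0.15},
    {"dx": 0,"dy": 0.002,"dz": 0.215,"yaw": 0,"claw": 0.15},
    {"dx": 0,"dy": 0.002,"dz": 0.12,"yaw": 0,"claw": 0.15},
    {"dx": 0,"dy": 0.002,"dz": 0.0,"yaw": 0,"claw": 0.15},
    {"dx": -0.1,"dy": 0.002,"dz": -0.15,"yaw": 0,"claw": -1},
    {"dx": -0.1,"dy": 0.002,"dz": -0.2,"yaw": 0,"claw": -1},
    {"dx": -0.1,"dy": 0.002,"dz": -0.2,"yaw": 0,"claw": -1},
    {"dx": -0.1,"dy": 0.002,"dz": -0.2,"yaw": 0,"claw": -1},
  ],
)

```text
time: 30.68
tool_pos: [0.6154, 0.0074, 0.2515]
tool_rot: [-0.0, 0.964, 0.268, -0.0]
contact_force: [1.1, 0.5, -0.9]
gripper_width: 1.0
grasp_force: 0.0
```

```bash
python3 - <<'E'
from h import *
f,c=shot("wrist","w13");go((.57,.29,.3,0))
S,_=shot("scene","s13");D,_=shot("side","d13")
cv2.imwrite("pics/m13.png",np.vstack([np.hstack([cv2.resize(f,(400,300)),cv2.resize(f[40:220,150:390],(400,300))]),np.hstack([cv2.resize(S,(400,300)),cv2.resize(D,(400,300))])]))
E
```

```text
t 30.7 pos [0.615  0.0076 0.2502] psi 31.0 w 85.2 mm grip 0.0 F [ 0.1078 -0.7067 -1.1445]
-> dx 0.2140 dy -0.5305 dz -0.0992 yaw 0.361 (6 rows)
```

View pics/m13.png

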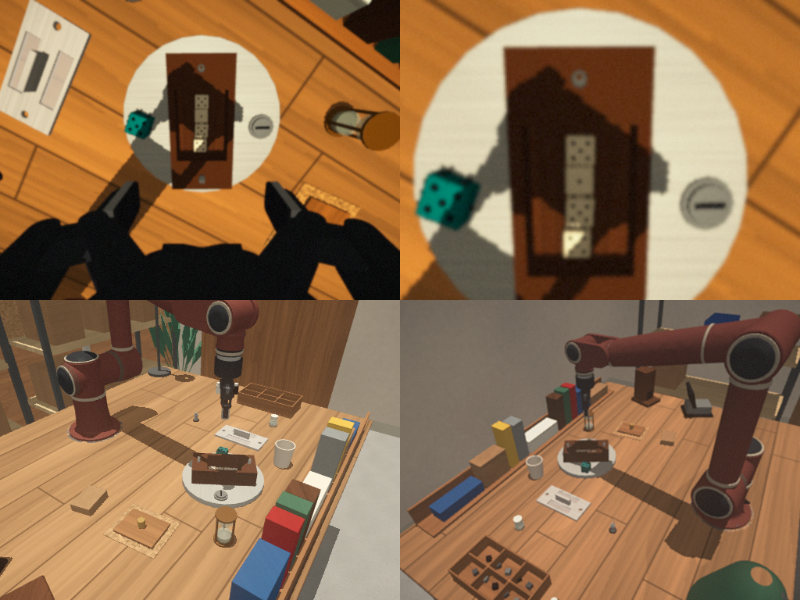

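All four dice are in the well in a row (crop at (580,150–245)), none are left on the shelf, and the plate is undisturbed. Next I measure the pins from straight above, then the plate's holes from the same relative height so that camera bias cancels.

```bash
python3 -c "
from h import *
go((.6245,.0147,.17,31))"
```

```text
t 30.8 pos [0.6148 0.0077 0.2493] psi 31.1 w 85.1 mm grip 0.0 F [-0.2745  1.066  -0.0114]
-> dx 0.0243 dy -0.0015 dz 0.1586 yaw 0.001 (2 rows)
```

>>> send_rows(
  increments=[
    {"dx": 0.01,"dy": 0,"dz": 0.06,"yaw": 0,"claw": -1},
    {"dx": 0.02,"dy": -0.001,"dz": 0.12,"yaw": 0,"claw": -1},
    {"dx": 0.024,"dy": -0.001,"dz": 0.16,"yaw": 0,"claw": -1},
    {"dx": 0.024,"dy": -0.001,"dz": 0.16,"yaw": 0,"claw": -1},
    {"dx": 0.024,"dy": -0.001,"dz": 0.16,"yaw": 0,"claw": -1},
    {"dx": 0.024,"dy": -0.001,"dz": 0.16,"yaw": 0,"claw": -1},
  ],
)

```text
time: 31.58
tool_pos: [0.6265, 0.0139, 0.1736]
tool_rot: [0.001, 0.964, 0.268, 0.001]
contact_force: [0.1, 1.1, 0.4]
gripper_width: 1.0
grasp_force: 0.0
```

```bash
python3 - <<'E'
from h import *
f,c=shot("wrist","w14");go((.5505,.298,.2,0))
np.save("c14.npy",c[1])
a=np.radians(31);b=np.array([np.cos(a),np.sin(a)]);C=np.array([.6245,.0147]);L=[]
for s in(.084,-.084):
    u=proj(c,(*(C+s*b),.097));print(u);u=u.astype(int);L.append(cv2.resize(f[max(0,u[1]-30):max(0,u[1]-30)+60,u[0]-40:u[0]+40],(400,300),interpolation=cv2.INTER_CUBIC))
    print("origin",u[0]-40,max(0,u[1]-30))
cv2.imwrite("pics/m14.png",np.hstack(L))
E
```

```text
t 31.6 pos [0.6264 0.014  0.1735] psi 31.0 w 85.0 mm grip 0.0 F [-0.1346 -0.0145  0.2757]
-> dx 0.1629 dy -0.5649 dz -0.0535 yaw 0.361 (6 rows)
[256.5785  93.4063]
origin 216 63
[256.893  283.1766]
origin 216 253
```

View pics/m14.png

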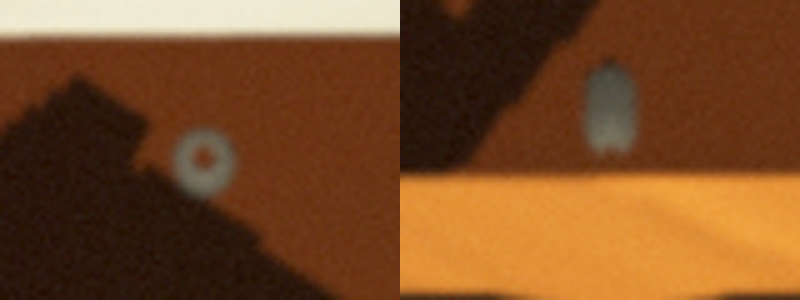

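The far pin's top is at crop (204,157). The near pin is seen obliquely, with its top at (611,151).

```bash
python3 - <<'E'
from h import *
c=cam("wrist")
P=[onz(c,u,.097)[:2] for u in((256.8,94.4),(258.2,283.3))];v=P[0]-P[1]
print(P,np.linalg.norm(v),np.degrees(np.arctan2(v[1],v[0])),"centre",(P[0]+P[1])/2,"from far pin",P[0]-.084*v/np.linalg.norm(v))
st=manip.state();q=st["tool_rot"];M=R.from_quat([q[1],q[2],q[3],q[0]]).as_matrix()
print("tool offs",[M.T[:2,:2]@(p-st["tool_pos"][:2]) for p in P])
# base of near pin at rim
print(onz(c,(258,253+68/5),.075))
go((.5505,.298,.2,0))
E
```

```text
[array([0.6959, 0.0575]), array([ 0.553 , -0.0296])] 0.16734775183925613 31.361601178388053 centre [0.6244 0.0139] from far pin [0.6241 0.0138]
tool offs [array([ 0.0819, -0.0015]), array([-0.0854, -0.0005])]
[ 0.5564 -0.0273  0.075 ]
t 31.6 pos [0.6264 0.014  0.1735] psi 31.0 w 85.0 mm grip 0.0 F [-0.1346 -0.0145  0.2757]
-> dx 0.1629 dy -0.5649 dz -0.0535 yaw 0.361 (6 rows)
```

>>> send_rows(
  increments=[
    {"dx": 0.027,"dy": -0.095,"dz": -0.04,"yaw": 0.06,"claw": -1},
    {"dx": 0.054,"dy": -0.19,"dz": -0.05,"yaw": 0.12,"claw": -1},
    {"dx": 0.081,"dy": -0.285,"dz": -0.05,"yaw": 0.18,"claw": -1},
    {"dx": 0.108,"dy": -0.38,"dz": -0.05,"yaw": 0.24,"claw": -1},
    {"dx": 0.135,"dy": -0.475,"dz": 0,"yaw": 0.3,"claw": -1},
    {"dx": 0.163,"dy": -0.565,"dz": 0.1,"yaw": 0.361,"claw": -1},
    {"dx": 0.163,"dy": -0.565,"dz": 0.178,"yaw": 0.361,"claw": -1},
    {"dx": 0.163,"dy": -0.565,"dz": 0.178,"yaw": 0.361,"claw": -1},
    {"dx": 0.163,"dy": -0.565,"dz": 0.178,"yaw": 0.361,"claw": -1},
    {"dx": 0.163,"dy": -0.565,"dz": 0.178,"yaw": 0.361,"claw": -1},
    {"dx": 0.163,"dy": -0.565,"dz": 0.178,"yaw": 0.361,"claw": -1},
  ],
)

```text
time: 33.0
tool_pos: [0.5512, 0.2981, 0.0851]
tool_rot: [-0.001, 1.0, -0.0, 0.002]
contact_force: [-0.5, 0.1, 0.5]
gripper_width: 1.0
grasp_force: 0.0
```

```bash
python3 - <<'E'
from h import *
f,c=shot("wrist","w15");go((.5505,.298,.03,0));L=[]
for x in(.6345,.4665):
    u=proj(c,(x,.298,.008)).astype(int);o=(u[0]-40,u[1]-30);print("exp",u,"origin",o);L.append(cv2.resize(f[o[1]:o[1]+60,o[0]:o[0]+80],(400,300),interpolation=cv2.INTER_CUBIC))
cv2.imwrite("pics/m15.png",np.hstack(L))
s=cv2.cvtColor(f,cv2.COLOR_BGR2HSV)[...,1]
for b in blobs(s>110,60,1500): print(b[0],b[1],onz(c,b[0],.008)[:2])
E
```

```text
t 33.0 pos [0.5508 0.2981 0.0846] psi -0.0 w 85.3 mm grip 0.0 F [0.9779 0.7117 0.4873]
-> dx -0.0010 dy 0.0003 dz 0.1092 yaw -0.000 (2 rows)
exp [258  92] origin (np.int64(218), np.int64(62))
exp [258 282] origin (np.int64(218), np.int64(252))
[258.7727  91.8364] [251  84  17  17 220] [0.635  0.2977]
[498.526  184.5186] [ 483  159   29   55 1211] [0.5611 0.096 ]
[259.2917 278.5556] [254 275  12   8  72] [0.4705 0.2974]
[346.9512 347.6911] [337 330  20  29 123] [0.3903 0.2085]
[496.9868 350.4167] [482 330  30  36 228] [0.387  0.0561]
[184.7302 343.6349] [176 338  18  12  63] [0.3951 0.3727]
[489.6816 369.7179] [457 351  55  33 358] [0.362  0.0577]
[366.0455 362.1909] [354 352  28  25 110] [0.3717 0.1872]
[286.2526 367.0421] [272 360  31  15  95] [0.3652 0.2694]
[251.5909 373.1667] [246 362  13  22  66] [0.3569 0.3055]
```

View pics/m15.png

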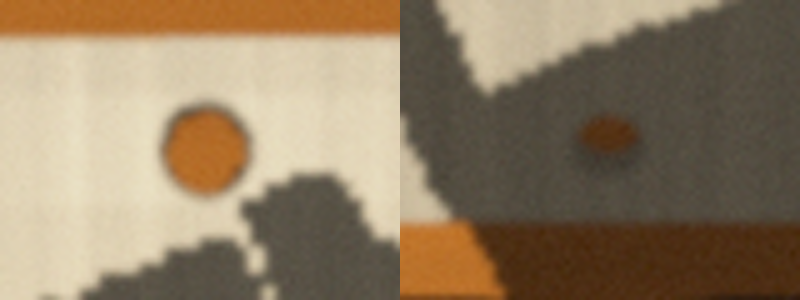

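The far hole is centred at crop (206,149), and the near hole's upper rim at about (609,143).

```bash
python3 - <<'E'
from h import *
c=cam("wrist")
P=[onz(c,u,.008)[:2] for u in((259.2,91.8),(259.8,280.6))];v=P[0]-P[1]
print(P,np.linalg.norm(v),np.degrees(np.arctan2(v[1],v[0])),"centre",(P[0]+P[1])/2)
m=(P[0]+P[1])/2;go((*m,.012,np.degrees(np.arctan2(v[1],v[0]))))
E
```

```text
[array([0.6346, 0.2974]), array([0.4681, 0.2969])] 0.16642609499772285 0.18022812177997144 centre [0.5514 0.2971]
t 33.0 pos [0.5508 0.2981 0.0846] psi -0.0 w 85.3 mm grip 0.0 F [0.9779 0.7117 0.4873]
-> dx 0.0007 dy 0.0021 dz 0.1452 yaw -0.002 (2 rows)
```

>>> send_rows(
  increments=[
    {"dx": 0,"dy": 0.002,"dz": 0.06,"yaw": 0,"claw": -0.3},
    {"dx": 0,"dy": 0.002,"dz": 0.11,"yaw": 0,"claw": -0.3},
    {"dx": 0,"dy": 0.002,"dz": 0.143,"yaw": 0,"claw": -0.3},
    {"dx": 0,"dy": 0.002,"dz": 0.143,"yaw": 0,"claw": -0.3},
    {"dx": 0,"dy": 0.002,"dz": 0.143,"yaw": 0,"claw": 0.5},
    {"dx": 0,"dy": 0.002,"dz": 0.143,"yaw": 0,"claw": 0.5},
    {"dx": 0,"dy": 0.002,"dz": 0.143,"yaw": 0,"claw": 1},
    {"dx": 0,"dy": 0.002,"dz": 0.143,"yaw": 0,"claw": 1},
    {"dx": 0,"dy": 0.002,"dz": 0.143,"yaw": 0,"claw": 1},
    {"dx": 0,"dy": 0.002,"dz": 0.143,"yaw": 0,"claw": 1},
  ],
)

```text
time: 34.3
tool_pos: [0.5507, 0.2976, 0.0127]
tool_rot: [-0.0, 1.0, 0.0, 0.001]
contact_force: [-0.4, -0.5, 5.6]
gripper_width: 0.13
grasp_force: 61.6
```

```bash
python3 - <<'E'
from h import *
go()
E
```

```text
t 34.3 pos [0.5507 0.2976 0.0127] psi 0.0 w 11.0 mm grip 61.6 F [-0.3703 -0.5157  5.5694]
```

>>> send_rows(
  increments=[
    {"dx": 0,"dy": 0,"dz": -0.04,"yaw": 0,"claw": 1},
    {"dx": 0,"dy": 0,"dz": -0.1,"yaw": 0,"claw": 1},
    {"dx": 0,"dy": 0,"dz": -0.17,"yaw": 0,"claw": 1},
    {"dx": 0,"dy": 0,"dz": -0.25,"yaw": 0,"claw": 1},
    {"dx": 0,"dy": 0,"dz": -0.33,"yaw": 0,"claw": 1},
    {"dx": 0,"dy": 0,"dz": -0.33,"yaw": 0,"claw": 1},
    {"dx": 0,"dy": 0,"dz": -0.33,"yaw": 0,"claw": 1},
  ],
)

```text
time: 35.17
tool_pos: [0.5485, 0.2966, 0.1741]
tool_rot: [0.001, 1.0, 0.0, -0.002]
contact_force: [-0.3, -0.4, -4.0]
gripper_width: 0.123
grasp_force: 60.3
```

```bash
python3 - <<'E'
from h import *
f,c=shot("wrist","w16");go((.6241,.0138,.18,31.36))
T=manip.camera_params("wrist")["tool_from_camera"];K=c[0]
def tool(u,z):
    d=T[:3,:3]@np.linalg.solve(K,[*u,1]);o=T[:3,3];return (o+d*(z-o[2])/d[2])[:2]
h=cv2.cvtColor(f,cv2.COLOR_BGR2HSV)
zt=.0127-.008  # plate top in tool z
for x in(.084,-.084):
    d=np.linalg.inv(T)@[x,0,zt,1];u=K@d[:3]/d[2];print("expected hole px",u[:2])
    for n,i in zip("hsv",cv2.split(h)): print(n,i[int(u[1])-24:int(u[1])+25:4,int(u[0])-24:int(u[0])+25:4] if n!="h" else "")
E
```

```text
t 35.2 pos [0.548  0.2965 0.1731] psi 0.0 w 10.6 mm grip 60.3 F [-0.0444  0.2693 -4.0373]
-> dx 0.1519 dy 0.5654 dz -0.0135 yaw -0.365 (6 rows)
expected hole px [257.9925  80.2632]
h 
s [[ 54  49  52  52  51  53  54  53  53  52  48  54  55]
 [ 54  51  55  55  51  51  51  53  54  50  50  51  53]
 [ 50  46  43  44  51  52  54  59  53  42  45  45  49]
 [ 49  46  46  49  57  99 162 156  76  50  45  45  45]
 [ 46  46  45  52  84 187 189 213 170  62  48  43  46]
 [ 49  45  44  61 183 188 189 197 199 118  51  48  45]
 [ 50  47  48  60 199 199 210 197 210 139  50  46  46]
 [ 49  45  44  61 197 198 197 184 188  97  49  45  46]
 [ 47  45  45  48 110 197 195 172 161  60  44  47  44]
 [ 51  45  43  47  50  78  93  87  60  44  45  45  47]
 [ 48  51  51  51  49  51  49  48  52  51  51  51  51]
 [ 51  51  53  53  56  52  56  49  52  52  53  59  57]
 [ 51  52  53  51  51  50  51  50  52  55  54  62  62]]
v [[209 213 216 207 206 210 209 210 213 214 211 208 210]
 [209 212 215 210 209 210 213 210 212 214 213 210 213]
 [221 225 227 222 217 195 175 169 211 228 226 226 227]
 [225 228 228 225 135 103 132 1
[... 1126 characters left out ...]
  0  60 128 185  68  32  55  85 128  80]
 [153  77  20 204  96  55  96 204  75  59 170  34 105]
 [159  73 182 255 109  90 113  57  48  85  43 142 102]]
v [[10  4 14 15 15 17 13 13  7 18 13 15 12]
 [11 14  6  9 14 10 11  9 15 14  9  8 13]
 [ 6  9 13  9 18  9 10 14  9 14 13  6  8]
 [13  6 17 10 12  9 17 16 10 10 12 13 11]
 [14  9 14 14  8 11 16  5 12  8 11 10 15]
 [13 11  9 13 15 10 15 11 11  9 10 13 11]
 [12 10 16 12 13 17 15 13 12 17  9 14 14]
 [11 13 13 10 13  9 12 14 14 12 11 13  7]
 [10 10 11 14 17 11 13 12 13 12  9 12 10]
 [11 10  9  9  2 12  9 14 10 13 12 13 10]
 [14  9 13 10 17  6 11 15  8 14  9 12 16]
 [15 10 13  5 16 14 16  5 17 13  3 15 17]
 [ 8  7  7  2 14 17  9 18 16  9 12  9 15]]
```

```bash
python3 - <<'E'
from h import *
f=cv2.imread("pics/w16.png");P=manip.camera_params("wrist");T=P["tool_from_camera"];K=P["camera_matrix"]
def tool(u,z):
    d=T[:3,:3]@np.linalg.solve(K,[*u,1]);o=T[:3,3];return (o+d*(z-o[2])/d[2])[:2]
h=cv2.cvtColor(f,cv2.COLOR_BGR2HSV);m=((h[...,2]<170)|(h[...,1]>90))[50:112,225:290]
for b in blobs(m,100,1500):
    u=b[0]+[225,50];print(u,b[1],"hole in tool",tool(u,.0047))
# plate long edges (left/right) at rows: saturation step along row
for r in(60,100,130):
    row=h[r,:,1].astype(int);w=np.where(row<90)[0];w=w[(w>100)&(w<420)];print(r,w.min(),w.max(),tool((w.min()-.5,r),.0047),tool((w.max()+.5,r),.0047))
go()
E
```

```text
[258.1109  78.5   ] [ 20  14  27  30 640] hole in tool [0.0848 0.0001]
[283.3956 104.4011] [ 52  46  13  16 182] hole in tool [0.0723 0.0132]
60 159 419 [ 0.0935 -0.0498] [0.0934 0.0807]
100 101 419 [ 0.0745 -0.0818] [0.0744 0.0838]
130 166 419 [ 0.0592 -0.0495] [0.0591 0.0863]
t 35.2 pos [0.548  0.2965 0.1731] psi 0.0 w 10.6 mm grip 60.3 F [-0.0444  0.2693 -4.0373]
```

>>> send_rows(
  increments=[
    {"dx": 0.013,"dy": 0.05,"dz": 0,"yaw": -0.03,"claw": 1},
    {"dx": 0.026,"dy": 0.1,"dz": -0.01,"yaw": -0.07,"claw": 1},
    {"dx": 0.043,"dy": 0.16,"dz": -0.01,"yaw": -0.11,"claw": 1},
    {"dx": 0.059,"dy": 0.22,"dz": -0.01,"yaw": -0.15,"claw": 1},
    {"dx": 0.075,"dy": 0.28,"dz": -0.01,"yaw": -0.19,"claw": 1},
    {"dx": 0.091,"dy": 0.34,"dz": -0.01,"yaw": -0.23,"claw": 1},
    {"dx": 0.107,"dy": 0.4,"dz": -0.01,"yaw": -0.27,"claw": 1},
    {"dx": 0.123,"dy": 0.46,"dz": -0.01,"yaw": -0.31,"claw": 1},
    {"dx": 0.139,"dy": 0.52,"dz": -0.01,"yaw": -0.34,"claw": 1},
    {"dx": 0.15,"dy": 0.565,"dz": -0.01,"yaw": -0.365,"claw": 1},
    {"dx": 0.15,"dy": 0.565,"dz": -0.01,"yaw": -0.365,"claw": 1},
    {"dx": 0.15,"dy": 0.565,"dz": -0.01,"yaw": -0.365,"claw": 1},
    {"dx": 0.15,"dy": 0.565,"dz": -0.01,"yaw": -0.365,"claw": 1},
  ],
)

```text
time: 36.85
tool_pos: [0.6242, 0.0156, 0.1804]
tool_rot: [-0.0, 0.963, 0.271, -0.001]
contact_force: [0.1, 0.6, -4.0]
gripper_width: 0.127
grasp_force: 60.2
```

```bash
cat >> h.py <<'E'
def hole():
    f,c=shot("wrist");P=manip.camera_params("wrist");T=P["tool_from_camera"];K=P["camera_matrix"]
    h=cv2.cvtColor(f,cv2.COLOR_BGR2HSV);cv2.imwrite("pics/hole.png",f)
    v=h[50:112,225:290,2];t=cv2.threshold(v,0,255,cv2.THRESH_OTSU)[0];m=v<t
    for b in blobs(m,200,1200):
        u=b[0]+[225,50];d=T[:3,:3]@np.linalg.solve(K,[*u,1]);o=T[:3,3];print("hole",b[1],(o+d*(.0047-o[2])/d[2])[:2])
E
python3 -c "
from h import *
hole();go((.6239,.0136,.125,31.36))"
```

```text
hole [ 20  15  27  29 595] [ 0.0848 -0.0004]
hole [  0  22  40  40 641] [ 0.0752 -0.0117]
t 36.9 pos [0.6244 0.0156 0.1807] psi 31.4 w 11.3 mm grip 60.2 F [ 0.8564 -0.7569 -3.3573]
-> dx -0.0028 dy 0.0029 dz 0.1114 yaw 0.001 (2 rows)
```

>>> send_rows(
  increments=[
    {"dx": -0.003,"dy": 0.003,"dz": 0.05,"yaw": 0,"claw": 1},
    {"dx": -0.003,"dy": 0.003,"dz": 0.09,"yaw": 0,"claw": 1},
    {"dx": -0.003,"dy": 0.003,"dz": 0.112,"yaw": 0,"claw": 1},
    {"dx": -0.003,"dy": 0.003,"dz": 0.112,"yaw": 0,"claw": 1},
    {"dx": -0.003,"dy": 0.003,"dz": 0.112,"yaw": 0,"claw": 1},
    {"dx": -0.003,"dy": 0.003,"dz": 0.112,"yaw": 0,"claw": 1},
  ],
)

```text
time: 37.65
tool_pos: [0.6251, 0.0125, 0.1266]
tool_rot: [0.0, 0.963, 0.27, 0.001]
contact_force: [0.1, -0.3, -4.2]
gripper_width: 0.126
grasp_force: 60.2
```

```bash
python3 -c "
from h import *
f,c=shot('wrist','w18');go((.6239,.0136,.0885,31.36))
u=proj(c,(.6959,.0575,.097));print(u);u=u.astype(int)
o=(u[0]-40,max(0,u[1]-30));print(o)
S,cs=shot('side','d18');us=proj(cs,(.6239,.0136,.1)).astype(int)
cv2.imwrite('pics/m18.png',np.hstack([cv2.resize(f[o[1]:o[1]+60,o[0]:o[0]+80],(400,300),interpolation=cv2.INTER_CUBIC),cv2.resize(S[us[1]-36:us[1]+36,us[0]-48:us[0]+48],(400,300),interpolation=cv2.INTER_CUBIC)]))"
```

```text
t 37.7 pos [0.625  0.0126 0.1264] psi 31.4 w 10.8 mm grip 60.2 F [-0.6237 -0.2044 -4.3861]
-> dx -0.0009 dy -0.0030 dz 0.0758 yaw 0.000 (2 rows)
[256.3631  85.6692]
(np.int64(216), np.int64(55))
```

View pics/m18.png

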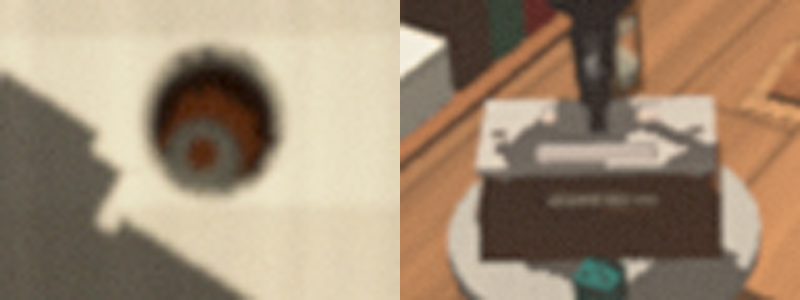

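Through the far hole (rim centre (213,120)) the pin's top shows at (203,152), about 1.3 mm to the tool's -y side, which agrees with the computed correction. Descending slowly.

>>> send_rows(
  increments=[
    {"dx": -0.001,"dy": -0.003,"dz": 0,"yaw": 0,"claw": 1},
    {"dx": -0.001,"dy": -0.003,"dz": 0,"yaw": 0,"claw": 1},
    {"dx": -0.001,"dy": -0.003,"dz": 0.01,"yaw": 0,"claw": 1},
    {"dx": -0.001,"dy": -0.003,"dz": 0.02,"yaw": 0,"claw": 1},
    {"dx": -0.001,"dy": -0.003,"dz": 0.028,"yaw": 0,"claw": 1},
    {"dx": -0.001,"dy": -0.003,"dz": 0.034,"yaw": 0,"claw": 1},
    {"dx": -0.001,"dy": -0.003,"dz": 0.04,"yaw": 0,"claw": 1},
    {"dx": -0.001,"dy": -0.003,"dz": 0.04,"yaw": 0,"claw": 1},
    {"dx": -0.001,"dy": -0.003,"dz": 0.04,"yaw": 0,"claw": 1},
  ],
)

```text
time: 38.88
tool_pos: [0.6232, 0.0136, 0.1055]
tool_rot: [0.0, 0.963, 0.271, 0.0]
contact_force: [-1.1, 0.2, -4.9]
gripper_width: 0.124
grasp_force: 60.2
```

```bash
python3 -c "
from h import *
go((.6239,.0136,.0885,31.36));hole();print(manip.state()['ft_torque'])"
```

```text
t 38.9 pos [0.6232 0.0136 0.1055] psi 31.4 w 10.5 mm grip 60.2 F [-1.0999  0.2486 -4.879 ]
-> dx 0.0011 dy 0.0007 dz 0.0340 yaw 0.000 (1 rows)
hole [ 20  15  27  29 607] [ 0.0848 -0.0004]
hole [  0  27  33  35 636] [ 0.0751 -0.012 ]
[-0.0273  0.0027  0.0023]
```

>>> send_rows(
  increments=[
    {"dx": 0.001,"dy": 0,"dz": 0.008,"yaw": 0,"claw": 1},
    {"dx": 0.001,"dy": 0,"dz": 0.016,"yaw": 0,"claw": 1},
    {"dx": 0.001,"dy": 0,"dz": 0.024,"yaw": 0,"claw": 1},
    {"dx": 0.001,"dy": 0,"dz": 0.03,"yaw": 0,"claw": 1},
    {"dx": 0.001,"dy": 0,"dz": 0.034,"yaw": 0,"claw": 1},
    {"dx": 0.001,"dy": 0,"dz": 0.034,"yaw": 0,"claw": 1},
  ],
)

```text
time: 39.67
tool_pos: [0.6235, 0.0139, 0.0882]
tool_rot: [-0.0, 0.963, 0.27, -0.0]
contact_force: [0.8, 0.7, -3.5]
gripper_width: 0.131
grasp_force: 60.3
```

```bash
python3 -c "
from h import *
go((.6239,.0136,.0877,31.36));hole();print(manip.state()['ft_torque'])"
```

```text
t 39.7 pos [0.6235 0.0139 0.0882] psi 31.4 w 11.2 mm grip 60.3 F [ 0.7882  0.6966 -3.4766]
-> dx 0.0004 dy 0.0009 dz 0.0010 yaw 0.000 (1 rows)
hole [ 20  15  27  29 595] [ 0.0847 -0.0005]
hole [  0  24  37  38 655] [ 0.0756 -0.0122]
[-0.0397  0.0257 -0.0183]
```

Both pins are through and the plate is about 0.5 mm above the rim. I'll press down until it touches, then release and retreat.

>>> send_rows(
  increments=[
    {"dx": 0,"dy": 0,"dz": 0.001,"yaw": 0,"claw": 1},
    {"dx": 0,"dy": 0,"dz": 0.002,"yaw": 0,"claw": 1},
    {"dx": 0,"dy": 0,"dz": 0.003,"yaw": 0,"claw": 1},
    {"dx": 0,"dy": 0,"dz": 0.003,"yaw": 0,"claw": 1},
  ],
)

```text
time: 40.22
tool_pos: [0.6238, 0.0139, 0.0877]
tool_rot: [0.0, 0.963, 0.27, 0.0]
contact_force: [-2.0, 0.4, 1.6]
gripper_width: 0.13
grasp_force: 61.1
```

>>> send_rows(
  increments=[
    {"dx": 0,"dy": 0,"dz": 0,"yaw": 0,"claw": 0.3},
    {"dx": 0,"dy": 0,"dz": 0,"yaw": 0,"claw": 0.2},
    {"dx": 0,"dy": 0,"dz": 0,"yaw": 0,"claw": 0.2},
    {"dx": 0,"dy": 0,"dz": 0,"yaw": 0,"claw": 0.2},
    {"dx": 0,"dy": 0,"dz": -0.04,"yaw": 0,"claw": 0.2},
    {"dx": 0,"dy": 0,"dz": -0.12,"yaw": 0,"claw": 0.2},
    {"dx": 0,"dy": 0,"dz": -0.22,"yaw": 0,"claw": 0.2},
    {"dx": 0,"dy": 0,"dz": -0.22,"yaw": 0,"claw": 0.2},
    {"dx": 0,"dy": 0,"dz": -0.22,"yaw": 0,"claw": 0.2},
  ],
)

```text
time: 41.35
tool_pos: [0.6237, 0.0139, 0.1978]
tool_rot: [0.0, 0.963, 0.27, 0.001]
contact_force: [0.1, 0.6, -1.0]
gripper_width: 0.4
grasp_force: 0.0
```

```bash
python3 - <<'E'
from h import *
go()
f,c=shot("wrist","w20");h=cv2.cvtColor(f,cv2.COLOR_BGR2HSV)
# plate extent + height check: plate corners on z=.083 (seated top)
m=(h[...,1]<100)&(h[...,2]>45)
a=np.radians(31.36);b=np.array([np.cos(a),np.sin(a)]);n=np.array([-b[1],b[0]]);C=np.array([.6241,.0138])
for s in(1,-1): print("pin px exp (top,base)",proj(c,(*(C+s*.084*b),.097)),proj(c,(*(C+s*.084*b),.083)))
# end edges along the plate's axis and side edges across it: profile of image values
for lab,d,off,r in(("+x",b,.03*n,.1),("-x",-b,.03*n,.1),("+y",n,.05*b,.05),("-y",-n,.05*b,.05)):
    t=np.arange(r-.012,r+.013,.001);px=[proj(c,(*(C+off+d*k),.083)) for k in t]
    g=[cv2.getRectSubPix(f[...,0],(1,1),(float(p[0]),float(p[1])))[0,0] for p in px];print(lab,"edge at %.4f"%t[np.argmax(np.abs(np.diff(np.int32(g))))],g)
# shelf: loose dice anywhere?
S,ca=shot("scene","s20")
for bb in blobs(white(S),30,120):
    p=onz(ca,bb[0],.011)[:2]
    if bb[0][1]>130: print("scene white",bb[0],p)
# lid knob and teal
hs=cv2.cvtColor(S,cv2.COLOR_BGR2HSV);h0=cv2.cvtColor(cv2.imread("pics/scene0.png"),cv2.COLOR_BGR2HSV)
for q in(h0,hs):
    k=(q[...,0]>75)&(q[...,0]<100)&(q[...,1]>110)
    print("teal",[bb[0] for bb in blobs(k[170:230,260:310],20,400)])
E
```

```text
t 41.4 pos [0.6237 0.0139 0.1978] psi 31.4 w 34.0 mm grip 0.0 F [ 0.0701  0.5999 -1.0418]
pin px exp (top,base) [259.0927  93.2752] [259.0475  94.3784]
pin px exp (top,base) [259.0081 267.2625] [258.974  260.0709]
+x edge at 0.1010 [np.uint8(74), np.uint8(78), np.uint8(84), np.uint8(93), np.uint8(111), np.uint8(136), np.uint8(156), np.uint8(171), np.uint8(181), np.uint8(183), np.uint8(181), np.uint8(178), np.uint8(153), np.uint8(99), np.uint8(41), np.uint8(47), np.uint8(100), np.uint8(154), np.uint8(174), np.uint8(172), np.uint8(172), np.uint8(173), np.uint8(173), np.uint8(173), np.uint8(172)]
-x edge at 0.1000 [np.uint8(66), np.uint8(66), np.uint8(64), np.uint8(65), np.uint8(65), np.uint8(65), np.uint8(66), np.uint8(70), np.uint8(77), np.uint8(91), np.uint8(95), np.uint8(89), np.uint8(73), np.uint8(55), np.uint8(50), np.uint8(45), np.uint8(42), np.uint8(42), np.uint8(43), np.uint8(43), np.uint8(41), np.uint8(41), np.uint8(44), np.uint8(43), np.uint8(44)]
+y edge at 0.0550 [np.uint8(133), np.uint8(133), np.uint8(129), np.uint8(121), np.uint8(101), np.uint8(82), np.uint8(74), np.uint8(72), np.uint8(73), np.uint8(73), np.uint8(71), np.uint8(69), np.uint8(69), np.uint8(65), np.uint8(63), np.uint8(64), np.uint8(68), np.uint8(87), np.uint8(123), np.uint8(149), np.uint8(160), np.uint8(160), np.uint8(163), np.uint8(162), np.uint8(162)]
-y edge at 0.0410 [np.uint8(139), np.uint8(138), np.uint8(137), np.uint8(146), np.uint8(167), np.uint8(181), np.uint8(188), np.uint8(193), np.uint8(190), np.uint8(189), np.uint8(187), np.uint8(179), np.uint8(172), np.uint8(170), np.uint8(170), np.uint8(170), np.uint8(169), np.uint8(170), np.uint8(169), np.uint8(167), np.uint8(167), np.uint8(169), np.uint8(167), np.uint8(168), np.uint8(167)]
scene white [350.2772 151.9901] [0.6087 0.5145]
scene white [269.4757 197.0388] [0.5205 0.1077]
teal [array([24.3333, 21.5238])]
teal [array([26.8261, 20.6957])]
```

```bash
python3 - <<'E'
from h import *
ca=cam("scene");p=onz(ca,(269.5,197),.083)[:2]-[.6241,.0138];a=np.radians(31.36);print("white on plate frame",p@[np.cos(a),np.sin(a)],p@[-np.sin(a),np.cos(a)])
D,cb=shot("side","d20")
for n in("side0","d20"):
    q=cv2.cvtColor(cv2.imread(f"pics/{n}.png"),cv2.COLOR_BGR2HSV);k=(q[...,0]>75)&(q[...,0]<100)&(q[...,1]>110)
    print("teal side",[(b[0],b[1]) for b in blobs(k[190:240,215:260],20,400)])
for b in blobs(white(D),15,120): print("side white",b[0],b[1],onz(cb,b[0],.011)[:2])
E
```

```text
white on plate frame -0.04251542950887402 0.03110481244750857
teal side []
teal side []
side white [383.303   42.5455] [380  36   9  16  33] [ 0.7283 -2.2252]
side white [143.8125 153.9821] [134 149  20  11 112] [ 1.1812 -0.0499]
side white [454.3148 195.8704] [441 189  24  11  54] [-0.059  -0.4105]
side white [171.5739 206.2   ] [161 199  21  14 115] [0.8235 0.1667]
side white [247.     209.4286] [244 207   8   7  28] [0.5716 0.0429]
side white [150.0595 279.9643] [145 276  11   9  84] [0.6481 0.4587]
side white [  3.2985 353.5522] [  0 347  11  13  67] [0.8017 0.8142]
side white [197.     382.0909] [193 380   9   4  22] [0.3414 0.6214]
```

```bash
python3 -c "
from plant import manip
print(manip.job_done())"
```

```text
the job is handed in; nothing more can be done
None
```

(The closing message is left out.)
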